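# Load the empty rack of a bench carousel and turn it to the work mark

### The arm

A 6-joint arm with a two-finger parallel gripper is mounted at the origin on the work surface. World frame = base frame: x ahead of the robot, y to its left, z up, the work surface at z = 0. Lengths are in m, angles in rad, forces in N, time in s.
With the tool pointing down it reaches from about 0.35 to 0.975 m from the base axis. Payload 4.9 kg.
Tool frame: the origin (TCP) lies between the finger pads; the fingertips stand 19 mm ahead of it and the grasp point (between the pads) is the TCP; z points along the fingers, y is the direction in which the jaws open and shut (so a half turn about z gives the same grasp; the last joint's range is limited). The gripper opens to 85 mm and grips with 20 to 120 N. Pads are 22 mm wide; open, the fingers measure 114 mm over their backs; the gripper's body (76 mm by 85 mm) begins 54 mm behind the grasp point. The pads swing forward as they close: fully open they stand 13 mm farther back than shut.
Start: joints at [1.12, 0.053, 1.613, -0, 1.476, -0.119], TCP at [0.204, 0.591, 0.25] pointing down, gripper open.
Joint ranges: [-3.01, 3.01], [-1.01, 2.22], [0.06, 2.58], [-1.02, 4.17], [0.09, 2.62], [-3.14, 3.14]. Speed limits (rad/s): [2.57, 2.57, 3.14, 3.14, 3.14, 3.14].

### API

Orientations are given as a unit quaternion [w, x, y, z].
In Python, from plant import state, grab_frame, calibration, job_done gives the robot as it stands. The module is installed in compiled form; this text tells all that it offers.
- The arm moves only by the tool servo_tool, never from a script. Its argument "deltas" is a list that holds one entry, the list of rows, each a list of 5 numbers: the finger opening in mm, from 0 to 85.4, then the shift along the world's x, y, z in mm, then the turn about the world's z in units of 6 degrees (1.0 is 6 degrees). A call has 1 to 5 rows; each row is the pose to reach, as a shift and turn from the pose commanded when the call began; what a row does not reach only later rows make up. A row lasts 1/8 s, in which the tool goes at most 62.5 mm and 10.7 degrees, less where a joint would pass 70% of its speed; a pose out of reach is approached as far as the arm can. A call with a gripper value outside its range is refused whole. The fingers move at their own pace and stop on an object; the grip force is fixed at half the most. Time passes only in rows, so rows that repeat a pose let the fingers close. It gives the time, the measured TCP pose, the force and the opening at its end, in the units of the state.
- state(): the state, without advancing time (a new reading comes with each control period).
- grab_frame(name): name is "side" or "top"; returns the picture (420x560x3 uint8, red, green, blue); there is no depth.
- calibration(name): a dict with "intrinsics" (3x3 intrinsics, pixels), "world_from_camera" (4x4, takes a point from camera to world coordinates). Camera axes: x right, y down, z forward; pixel columns grow to the right and rows downward; lengths in m; the calibration is good to about 2 mm. A picture is of the moment at which its call begins. calibration takes no time and is no camera call.
- job_done(): hands the job in, once; it reports no verdict.
The state is a dict: "time": time; "joint_pos": joint angles; "joint_vel": joint speeds; "joint_efforts": joint torques, N m; "tool_pos": TCP position; "tool_rot": TCP orientation; "contact_force": force on the tool from outside, world axes, zero at the start; "ft_torque": the same for the moment, N m; "gripper_width": opening from 0.0 (shut) to 1.0 (fully open).
Only numpy, scipy, OpenCV 4.12 (cv2) and the standard library are available. Lean on these libraries where they do the work, as an engineer would, in place of code of your own. Each camera call takes 0.05 s, during which the arm holds its last target.

### The job

Turn the bur carousel until its empty rack's index line stands at the loading mark (the two parallel bars) and stop it there. Take the five-shank bur strip from its bench stand, lower it gently into the empty rack so that each shank goes into its own slot and the bar sits flat on the rack, and let go; then, pushing the carousel and not the strip, turn it until the loaded rack's line stands at the work mark (the diamond). Leave the other things on the bench where they are.

Things in the scene. Friction and masses are not known exactly. Their poses are not given: they have to be found in the camera images.
- turntable (a joint): Angle of the carousel's turntable, a dark steel disc 230 mm across, top 26 mm above the bench. 0: the empty rack's line is exactly at the loading mark; grows anticlockwise seen from above; +1.571: exactly at the work mark. Starts between -2.1 and -0.7. It turns freely both ways; light bearing friction (0.06 N m); it coasts 1 to 3 degrees after a slow push, more after a fast one.
- spoke (a point): Middle of the top edge of one of the turntable's four alike spokes, 135 mm from the axis, 60 mm above the bench, 45 degrees anticlockwise from the empty rack; the others follow every 90 degrees. Spokes are bare aluminium upright radial plates, 10 mm thick, 105 to 165 mm from the axis, 18 to 60 mm above the bench. Outside the disc's rim the room between them is free for a pushing finger.
- axis (a point): Centre of the carousel's fixed grey base plate (350 mm across, 8 mm high), on the turntable's axis, 8 mm above the bench. x, y are those of the base: loading mark towards -x, work mark towards -y. Round the disc, 90 degrees apart, stand the empty rack, at each side of it a rack filled with a fixed strip (tops 88 mm above the bench), and opposite a small brass dish.
- rack (a point): Centre of the empty rack's top, 75 mm from the axis, 54 mm above the bench. x points radially outward, y along the row of slots, z up. Pale wooden block, 22 mm (x) by 79 mm (y) by 28 mm high, with five open slots in a row at 15 mm pitch, the middle one at this point; each slot is 12 mm (x) by 11 mm (y) and 25 mm deep, walls between 4 mm.
- rack_line (a point): Outer end of the steel index line on the disc outside the empty rack, at the rim: 115 mm from the axis, 28 mm above the bench.
- loading_mark (a point): Point at the rim (115 mm from the axis, 28 mm above the bench) where the index line must stand at the loading mark: a pair of parallel steel bars, 45 mm long and 14 mm apart, lying flat on the base plate just outside the disc on the side towards the robot. The line stands between them.
- work_mark (a point): Point at the rim (115 mm from the axis, 28 mm above the bench) where the index line must stand at the work mark: a steel diamond, 42 mm from corner to corner, lying flat on the base plate just outside the disc, a quarter turn anticlockwise (seen from above) from the loading mark.
- strip: Loose bur strip, 120 g: aluminium bar 88 (y) x 12 (x) x 10 mm high; on its middle a wooden grip plate 32 (y) x 12 (x) mm, from 10 to 34 mm above the bar's underside; five 7 mm steel shanks with round tips, 15 mm pitch, reach 22 mm below the bar. Origin: centre of the bar's underside; y along the bar, z up. Fits either way round. Fully home, its underside lies on the rack's top.
- stand: Fixed dark wooden bench stand that holds the strip upright at the start, bar resting on its top: a trough 25 mm (x) by 84 mm (y) on a 70 by 115 mm foot, top 32 mm above the bench. Origin: centre of its underside; y along the trough.
- vise: Bystander: a round steel engraver's vise, 104 mm across, 95 mm high. Origin: centre of its underside.
- hammer: Bystander: a small hammer lying down, 200 mm long. Origin: in its handle's length, at the bench.
- case: Bystander: a clear plastic case, 90 by 65 by 25 mm. Origin: centre of its underside.
- bezel: Bystander: a brass ring, 26 mm across, 8 mm high. Origin: centre of its underside.
- jar: Bystander: a small glass jar with a steel lid, 48 mm across, 50 mm high. Origin: centre of its underside.
- screwdriver: Bystander: a screwdriver lying down, 170 mm long. Origin: in its length, at the bench.
Not all that is in view belongs to the job. What is shaped like the strip but turquoise or yellow is not meant.

How it is judged:
By the outcome, as a careful person would: the job done as asked, in the order asked, and still so for the second after the job is handed in, with the robot touching nothing.
It also fails if it takes over 72 s, if anything falls off the work surface, if the arm or the gripper's body presses on something with over 40 N, if the wrist force passes 120 N, or if a joint passes its speed limit or range.

## Working session

There is one attempt and no reset: what is moved stays moved. The work goes in short steps, Python scripts to look and compute and a tool call to move; the robot and the scene stay as the last step left them, time stands still between calls to the robot, and variables do not carry over. Pictures are saved under pics/ and viewed, and the job is handed in when it is done.

Besides the shell and the picture viewer there is one more tool, called in YAML: its name, and indented under it one key for each argument. servo_tool: Moves the arm, as the interface text tells. Its arguments: {"type":"object","properties":{"deltas":{"type":"array","items":{"type":"array","items":{"type":"array","items":{"type":"number"}}}}},"required":["deltas"]}

```bash
mkdir -p pics; python3 - <<'E'
from plant import *
import cv2
for n in("side","top"):
    f=grab_frame(n); cv2.imwrite(f"pics/{n}0.png",f[:,:,::-1]); c=calibration(n); print(c)
print(state())
E
```

```text
{'intrinsics': array([[530.35944036,   0.        , 275.4831418 ],
       [  0.        , 530.35944036, 200.41452378],
       [  0.        ,   0.        ,   1.        ]]), 'world_from_camera': array([[ 0.7777398 , -0.45886161,  0.42961242, -0.0989024 ],
       [-0.62820764, -0.54367907,  0.55656826, -0.73788431],
       [-0.02181652, -0.70275109, -0.71110122,  1.03436015],
       [ 0.        ,  0.        ,  0.        ,  1.        ]])}
{'intrinsics': array([[439.6334458 ,   0.        , 279.98506314],
       [  0.        , 439.6334458 , 208.44580166],
       [  0.        ,   0.        ,   1.        ]]), 'world_from_camera': array([[-9.57421990e-03, -9.93576992e-01,  1.12752360e-01,
         3.59442208e-01],
       [-9.99954093e-01,  9.46994735e-03, -1.46035586e-03,
         3.59170381e-02],
       [ 3.83217071e-04, -1.12761166e-01, -9.93622047e-01,
         1.27811546e+00],
       [ 0.00000000e+00,  0.00000000e+00,  0.00000000e+00,
         1.00000000e+00]])}
{'time': 0.1, 'joint_pos': array([ 1.11997630e+00,  5.32655936e-02,  1.61415045e+00, -2.82354024e-05,
        1.47601557e+00, -1.18962673e-01]), 'joint_vel': array([-0.00101202,  0.00043072, -0.0040347 ,  0.00080153, -0.00125919,
        0.00016297]), 'joint_efforts': array([ 4.62145017e-04, -3.94901562e+01, -3.71363282e+01, -9.20592038e-05,
        3.87464082e-03, -1.56301434e-05]), 'tool_pos': array([0.20337626, 0.59042324, 0.24920532]), 'tool_rot': array([-2.44935290e-04,  1.65166925e-01,  9.86265198e-01, -8.86364584e-04]), 'contact_force': array([ 0.47234091, -0.60614749, -0.48184121]), 'ft_torque': array([-0.00545861, -0.01162876,  0.05303888]), 'gripper_width': 0.9972553866561669}
```

View pics/side0.png

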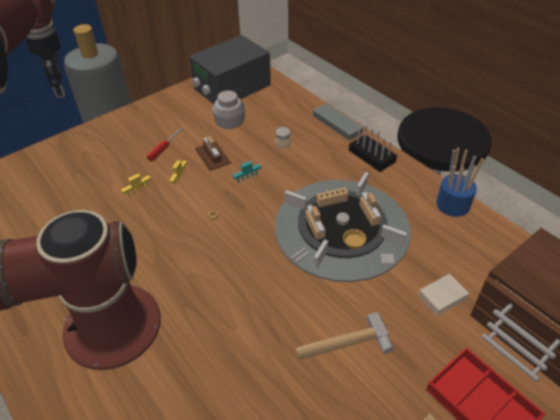

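View pics/top0.png

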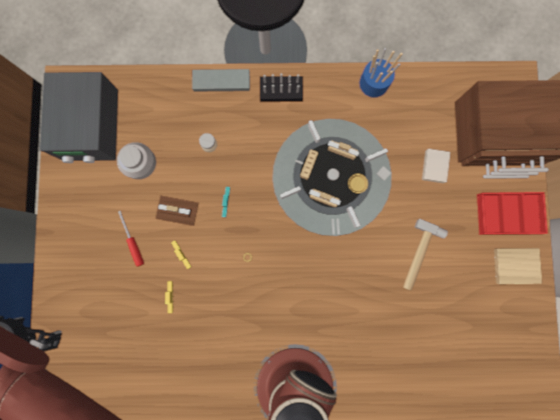

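The side view shows the carousel at about (343,225) and the stand with the strip at (212,150). In the top view the carousel is at (332,176), the stand at (177,209), the loading bars at (336,226) and the diamond at (384,173). The empty rack is at (309,165).

```bash
cat > h.py <<'E'
import numpy as np,cv2
from plant import *
C={n:calibration(n) for n in("side","top")}
def ray(n,u,v,z):
    K=C[n]["intrinsics"];T=C[n]["world_from_camera"]
    d=T[:3,:3]@np.linalg.solve(K,[u,v,1.]);o=T[:3,3]
    return o+d*(z-o[2])/d[2]
def proj(n,p):
    K=C[n]["intrinsics"];T=C[n]["world_from_camera"]
    q=K@(T[:3,:3].T@(np.array(p)-T[:3,3]));return q[:2]/q[2]
def crop(f,x0,y0,x1,y1,s,name):
    cv2.imwrite("pics/"+name,cv2.resize(f[y0:y1,x0:x1,::-1],None,fx=s,fy=s,interpolation=cv2.INTER_CUBIC))
E
python3 - <<'E'
from h import *
t=cv2.imread("pics/top0.png")[:,:,::-1];s=cv2.imread("pics/side0.png")[:,:,::-1]
crop(t,265,110,400,240,5,"t1.png");crop(t,145,185,240,235,8,"t2.png")
crop(s,270,165,415,280,5,"s1.png");crop(s,185,125,270,190,8,"s2.png")
E
```

```text
(no output)
```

View pics/t1.png

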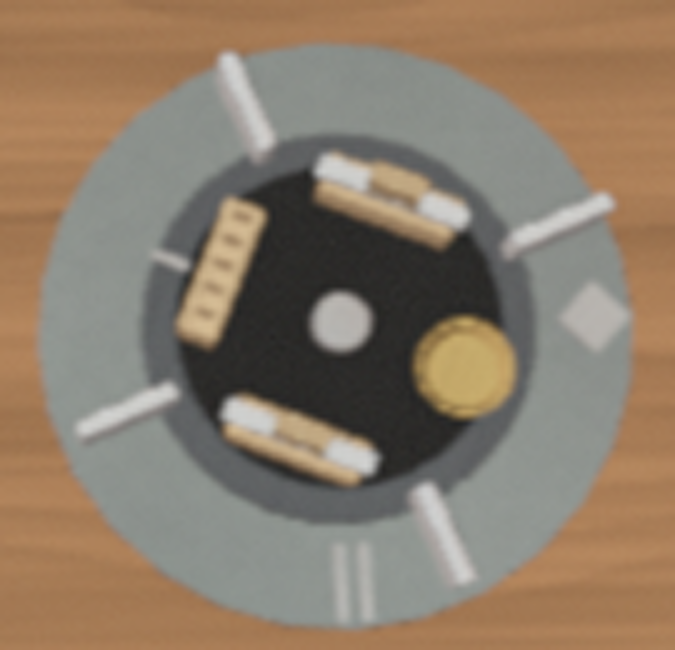

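View pics/t2.png

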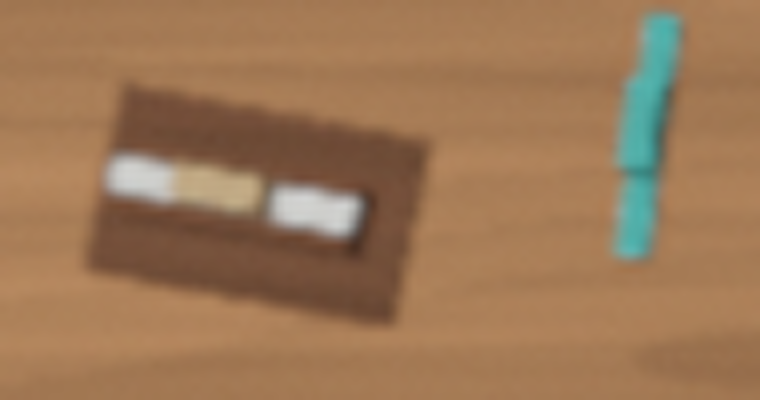

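View pics/s1.png

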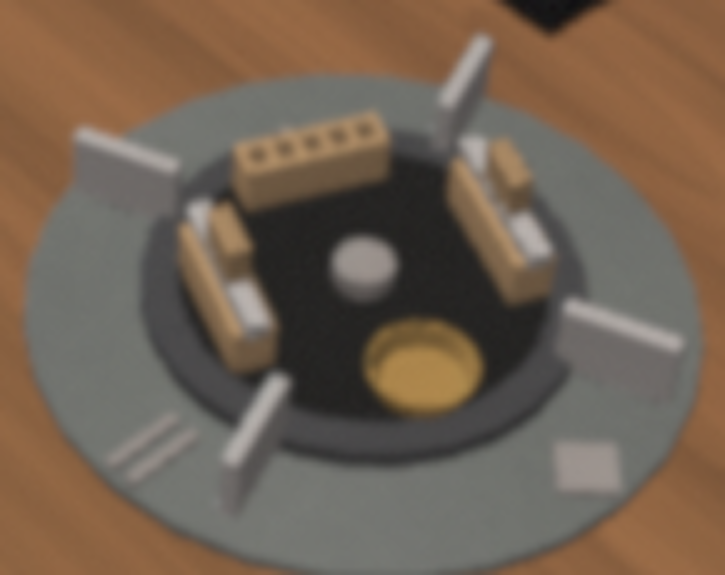

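View pics/s2.png

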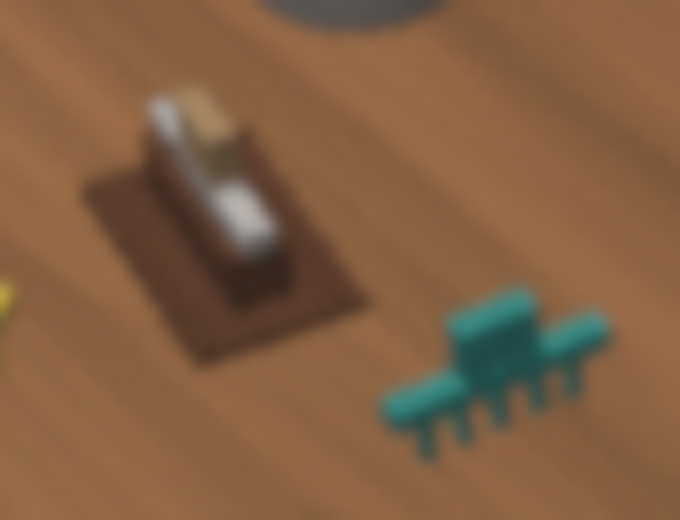

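```bash
cat >> h.py <<'E'
def axisfit(n,f):
    hsv=cv2.cvtColor(f,cv2.COLOR_RGB2HSV)
    # wood bench is orange: everything not bench = carousel
    m=((hsv[...,0]<22)&(hsv[...,1]>90)).astype(np.uint8)
    m=1-m
    m=cv2.morphologyEx(m,cv2.MORPH_OPEN,np.ones((3,3)))
    cs,_=cv2.findContours(m,cv2.RETR_EXTERNAL,cv2.CHAIN_APPROX_NONE)
    p0=proj(n,[.61,-.09,.008])
    for c in cs:
        if cv2.contourArea(c)>3000 and cv2.pointPolygonTest(c,(float(p0[0]),float(p0[1])),False)>0:
            P=np.array([ray(n,u,v,.008) for u,v in c[:,0,:]])
            from scipy.optimize import least_squares
            r=least_squares(lambda q:np.hypot(P[:,0]-q[0],P[:,1]-q[1])-q[2],[.61,-.09,.175],loss='soft_l1',f_scale=.002)
            return r.x
def pk(n,x0,y0,s,x,y,z): return ray(n,x0+(x+.5)/s-.5,y0+(y+.5)/s-.5,z)
E
python3 - <<'E'
from h import *
t=cv2.imread("pics/top0.png")[:,:,::-1];s=cv2.imread("pics/side0.png")[:,:,::-1]
for n,f in(("top",t),("side",s)):print(n,axisfit(n,np.ascontiguousarray(f)))
print("hub",pk("top",265,110,5,341,322,.04))
for nm,a in dict(bars=(352,580,.009),dia=(594,317,.009),line_out=(152,253,.027),line_in=(187,267,.027),rack=(222,272,.054),sp1=(128,410,.06),sp2=(244,105,.06),sp3=(560,224,.06),sp4=(443,533,.06)).items():print(nm,pk("top",265,110,5,*a).round(4))
for nm,a in dict(barL=(140,176,.042),barR=(317,209,.042),grip=(217,185,.066),barLend=(106,176,.042),barRend=(364,213,.042)).items():print(nm,pk("top",145,185,8,*a).round(4))
for nm,a in dict(tip_end1=(160,100,.042),end2=(262,240,.042),grip=(208,122,.066)).items():print("side",nm,pk("side",185,125,8,*a).round(4))
E
```

```text
top [ 0.59831291 -0.11822581  0.17415372]
side [ 0.59421281 -0.11599545  0.17479648]
hub [ 0.59763793 -0.11788961  0.04      ]
bars [ 0.452  -0.1246  0.009 ]
dia [ 0.6052 -0.2702  0.009 ]
line_out [ 0.6418 -0.0108  0.027 ]
line_in [ 0.6334 -0.031   0.027 ]
rack [ 0.6244 -0.0493  0.054 ]
sp1 [0.5449 0.0051 0.06  ]
sp2 [ 0.7197 -0.0631  0.06  ]
sp3 [ 0.6489 -0.2406  0.06  ]
sp4 [ 0.474  -0.1694  0.06  ]
barL [0.5083 0.3679 0.042 ]
barR [0.4959 0.3051 0.042 ]
grip [0.502  0.3346 0.066 ]
barLend [0.5084 0.3799 0.042 ]
barRend [0.4943 0.2884 0.042 ]
side tip_end1 [0.5059 0.3837 0.042 ]
side end2 [0.4892 0.292  0.042 ]
side grip [0.4975 0.3345 0.066 ]
```

servo_tool:
  deltas:
    - [[36, 334, -572, -130, -7.95], [36, 334, -572, -130, -7.95], [36, 334, -572, -130, -7.95], [36, 334, -572, -130, -7.95], [36, 334, -572, -130, -7.95]]

```text
time: 0.72
tool_pos: [0.3586, 0.3242, 0.1894]
tool_rot: [0.0, 0.551, 0.835, -0.0]
contact_force: [1.4, -1.1, 0.2]
gripper_width: 0.42
```

servo_tool:
  deltas:
    - [[36, 179, -306, -70, 0], [36, 179, -306, -70, 0], [36, 179, -306, -70, 0], [36, 179, -306, -70, 0], [36, 179, -306, -70, 0]]

```text
time: 1.35
tool_pos: [0.5135, 0.0595, 0.129]
tool_rot: [-0.0, 0.55, 0.835, 0.0]
contact_force: [0.9, 0.8, -0.4]
gripper_width: 0.422
```

servo_tool:
  deltas:
    - [[36, 0, 0, 0, 0], [36, 0, 0, 0, 0], [36, 0, 0, 0, 0]]

```text
time: 1.72
tool_pos: [0.5125, 0.0626, 0.1297]
tool_rot: [-0.0, 0.549, 0.836, 0.0]
contact_force: [-0.2, 0.2, -0.3]
gripper_width: 0.422
```

```bash
python3 - <<'E'
from h import *
s=state();print(s['tool_pos'],s['tool_rot'],s['time'],s['gripper_width'])
t=grab_frame("top");q=grab_frame("side")
crop(t,255,100,405,240,5,"t3.png");crop(q,260,155,415,280,5,"s3.png")
E
```

```text
[0.51253542 0.06256533 0.12967059] [-3.81851042e-05  5.49112389e-01  8.35748508e-01  1.15767107e-04] 1.725 0.4215897530669105
```

View pics/s3.png

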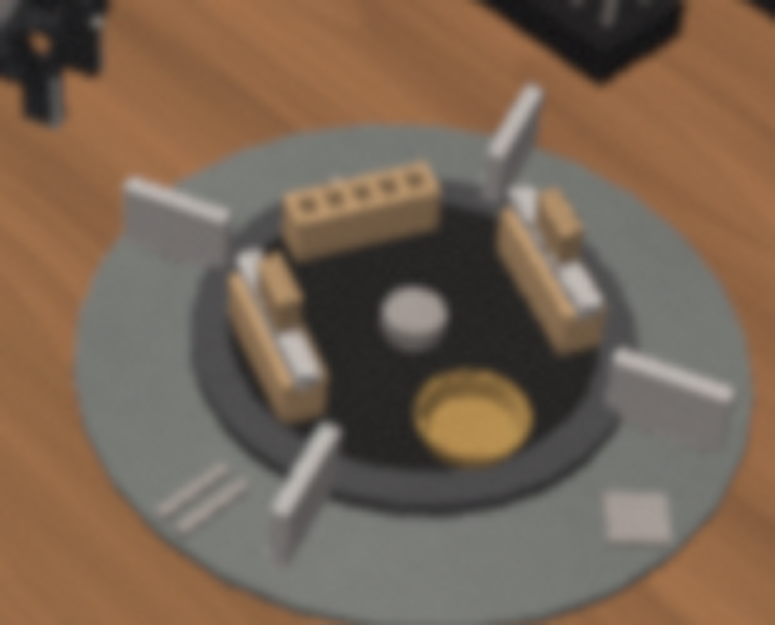

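The gripper is at the upper left, clear of the carousel. The spoke I want runs from (125,185) to (228,220) in the crop. Next I move over it and lower.

servo_tool:
  deltas:
    - [[36, 25, -43, 0, 0], [36, 25, -43, 0, 0], [36, 25, -43, -30, 0], [36, 25, -43, -30, 0]]

```text
time: 2.33
tool_pos: [0.5355, 0.0197, 0.0971]
tool_rot: [-0.003, 0.549, 0.836, -0.001]
contact_force: [0.3, -0.2, -0.0]
gripper_width: 0.421
```

```bash
python3 - <<'E'
from h import *
s=state();print(s['tool_pos'],s['tool_rot'],s['time'],s['gripper_width'])
t=grab_frame("top");q=grab_frame("side")
a=t[90:240,240:400];b=q[130:280,250:410]
cv2.imwrite("pics/c4.png",cv2.resize(np.hstack([a,b])[:,:,::-1],None,fx=2.5,fy=2.5,interpolation=cv2.INTER_CUBIC))
E
```

```text
[0.53550064 0.01966514 0.09714843] [-0.00263142  0.54936451  0.8355778  -0.00120221] 2.325 0.42051891764550237
```

View pics/c4.png

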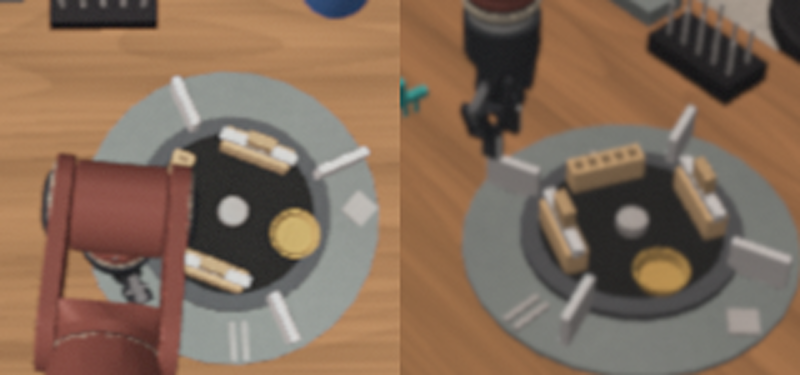

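The fingers straddle the spoke at about (495,150) in the side half, so I descend.

servo_tool:
  deltas:
    - [[36, 1, -1, -20, 0], [36, 1, -1, -40, 0], [36, 1, -1, -49, 0], [36, 1, -1, -49, 0]]

```text
time: 2.92
tool_pos: [0.539, 0.0177, 0.0508]
tool_rot: [-0.0, 0.55, 0.835, -0.0]
contact_force: [0.2, -0.4, 0.4]
gripper_width: 0.424
```

```bash
python3 - <<'E'
from h import *
q=grab_frame("side");print(state()['tool_pos'])
crop(q,260,155,415,280,5,"s5.png")
E
```

```text
[0.53946822 0.01761453 0.05140331]
```

View pics/s5.png

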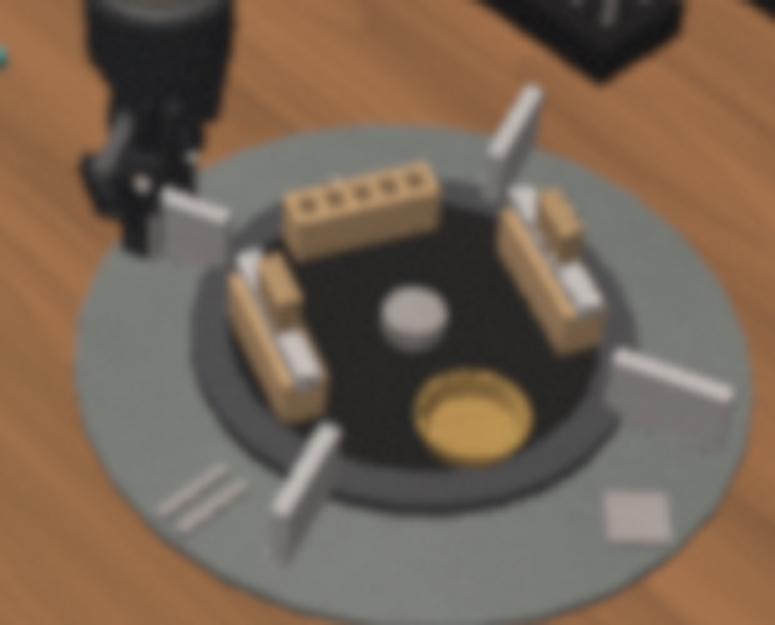

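The jaws straddle the spoke at (150,220) with no contact force. I work out the arc waypoints from here.

```bash
cat >> h.py <<'E'
def arc(a0,r,steps,dz=0):
    for i in range(0,len(steps),5):
        b=np.array([np.cos(np.radians(a0)),np.sin(np.radians(a0))])
        ch=steps[i:i+5];a=a0;o=[]
        for d in ch:
            a+=d;o.append([round(float(x)) for x in 1000*r*(np.array([np.cos(np.radians(a)),np.sin(np.radians(a))])-b)]+[round((a-a0)/6,2)])
        print(round(a0,1),round(a,1),o);a0=a
E
python3 -c "
from h import *
arc(112.9,.1465,[2]+[3]*35+[2,2,1,1,.7])"
```

```text
112.9 126.9 [[-5, -2, 0.33], [-12, -5, 0.83], [-18, -9, 1.33], [-25, -13, 1.83], [-31, -18, 2.33]]
126.9 141.9 [[-6, -5, 0.5], [-12, -10, 1.0], [-17, -15, 1.5], [-22, -21, 2.0], [-27, -27, 2.5]]
141.9 156.9 [[-5, -6, 0.5], [-9, -13, 1.0], [-13, -19, 1.5], [-16, -26, 2.0], [-19, -33, 2.5]]
156.9 171.9 [[-3, -7, 0.5], [-5, -14, 1.0], [-7, -22, 1.5], [-9, -29, 2.0], [-10, -37, 2.5]]
171.9 186.9 [[-1, -8, 0.5], [-1, -15, 1.0], [-1, -23, 1.5], [-1, -31, 2.0], [0, -38, 2.5]]
186.9 201.9 [[1, -8, 0.5], [3, -15, 1.0], [5, -23, 1.5], [7, -30, 2.0], [10, -37, 2.5]]
201.9 216.9 [[3, -7, 0.5], [6, -14, 1.0], [10, -21, 1.5], [14, -27, 2.0], [19, -33, 2.5]]
216.9 225.9 [[5, -6, 0.5], [8, -10, 0.83], [12, -14, 1.17], [13, -15, 1.33], [15, -17, 1.5]]
225.9 226.6 [[1, -1, 0.12]]
```

servo_tool:
  deltas:
    - [[20, 0, 0, -2, 0], [20, 0, 0, -2, 0]]

```text
time: 3.22
tool_pos: [0.5394, 0.0174, 0.0492]
tool_rot: [0.0, 0.55, 0.835, 0.0]
contact_force: [0.1, 0.3, 0.2]
gripper_width: 0.232
```

servo_tool:
  deltas:
    - [[20, -5, -2, 0, 0.33], [20, -12, -5, 0, 0.83], [20, -18, -9, 0, 1.33], [20, -25, -13, 0, 1.83], [20, -31, -18, 0, 2.33]]

```text
time: 3.85
tool_pos: [0.5081, -0.0006, 0.049]
tool_rot: [0.0, 0.443, 0.896, 0.0]
contact_force: [0.3, 1.0, 0.3]
gripper_width: 0.234
```

servo_tool:
  deltas:
    - [[20, -6, -5, 0, 0.5], [20, -12, -10, 0, 1.0], [20, -17, -15, 0, 1.5], [20, -22, -21, 0, 2.0], [20, -27, -27, 0, 2.5]]

```text
time: 4.47
tool_pos: [0.4812, -0.0277, 0.049]
tool_rot: [0.0, 0.323, 0.947, 0.0]
contact_force: [0.3, 0.4, -0.2]
gripper_width: 0.235
```

servo_tool:
  deltas:
    - [[20, -5, -6, 0, 0.5], [20, -9, -13, 0, 1.0], [20, -13, -19, 0, 1.5], [20, -16, -26, 0, 2.0], [20, -19, -33, 0, 2.5]]

```text
time: 5.1
tool_pos: [0.462, -0.0607, 0.0489]
tool_rot: [0.0, 0.196, 0.981, 0.0]
contact_force: [0.7, 1.7, 0.4]
gripper_width: 0.228
```

servo_tool:
  deltas:
    - [[20, -3, -7, 0, 0.5], [20, -5, -14, 0, 1.0], [20, -7, -22, 0, 1.5], [20, -9, -29, 0, 2.0], [20, -10, -37, 0, 2.5]]

```text
time: 5.72
tool_pos: [0.4521, -0.0977, 0.049]
tool_rot: [0.0, 0.067, 0.998, 0.0]
contact_force: [-0.6, 1.0, 0.2]
gripper_width: 0.237
```

servo_tool:
  deltas:
    - [[20, -1, -8, 0, 0.5], [20, -1, -15, 0, 1.0], [20, -1, -23, 0, 1.5], [20, -1, -31, 0, 2.0], [20, 0, -38, 0, 2.5]]

```text
time: 6.35
tool_pos: [0.4521, -0.1358, 0.0489]
tool_rot: [0.0, -0.064, 0.998, 0.0]
contact_force: [-0.7, 0.1, 0.4]
gripper_width: 0.236
```

servo_tool:
  deltas:
    - [[20, 1, -8, 0, 0.5], [20, 3, -15, 0, 1.0], [20, 5, -23, 0, 1.5], [20, 7, -30, 0, 2.0], [20, 10, -37, 0, 2.5]]

```text
time: 6.98
tool_pos: [0.4621, -0.1728, 0.0489]
tool_rot: [0.0, -0.194, 0.981, 0.0]
contact_force: [-0.9, 0.4, -0.4]
gripper_width: 0.233
```

servo_tool:
  deltas:
    - [[20, 3, -7, 0, 0.5], [20, 6, -14, 0, 1.0], [20, 10, -20, 0, 1.5], [20, 14, -26, 0, 2.0], [20, 17, -30, 0, 2.3]]

```text
time: 7.6
tool_pos: [0.4792, -0.2028, 0.0488]
tool_rot: [0.0, -0.31, 0.951, -0.0]
contact_force: [-0.4, -0.4, 0.2]
gripper_width: 0.236
```

```bash
python3 - <<'E'
from h import *
s=state();print(s['tool_pos'],s['tool_rot'],s['time'])
t=grab_frame("top");q=grab_frame("side")
crop(t,255,100,405,240,5,"t6.png");crop(q,260,155,415,280,5,"s6.png")
E
```

```text
[ 0.4791992  -0.20282565  0.0488436 ] [ 4.74569334e-05 -3.10037192e-01  9.50724426e-01 -4.69019459e-05] 7.6
```

View pics/t6.png

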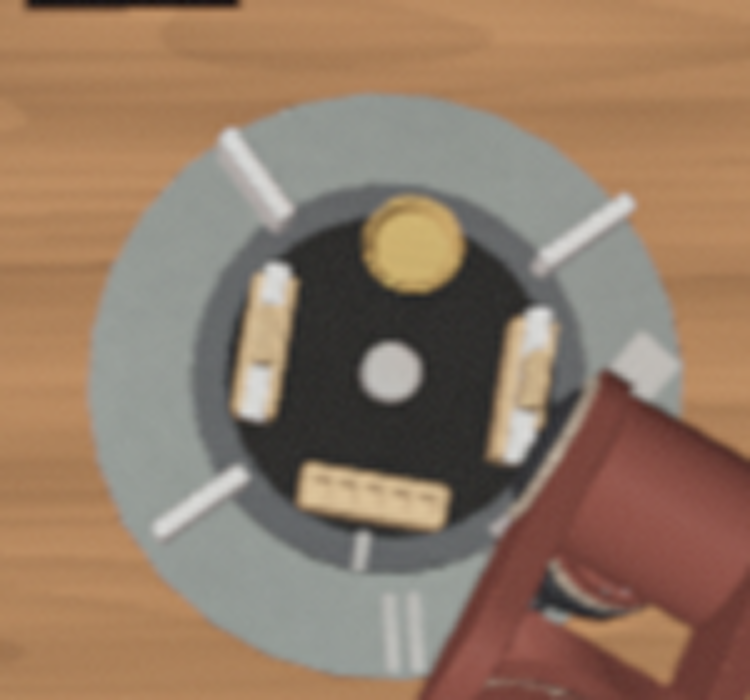

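View pics/s6.png

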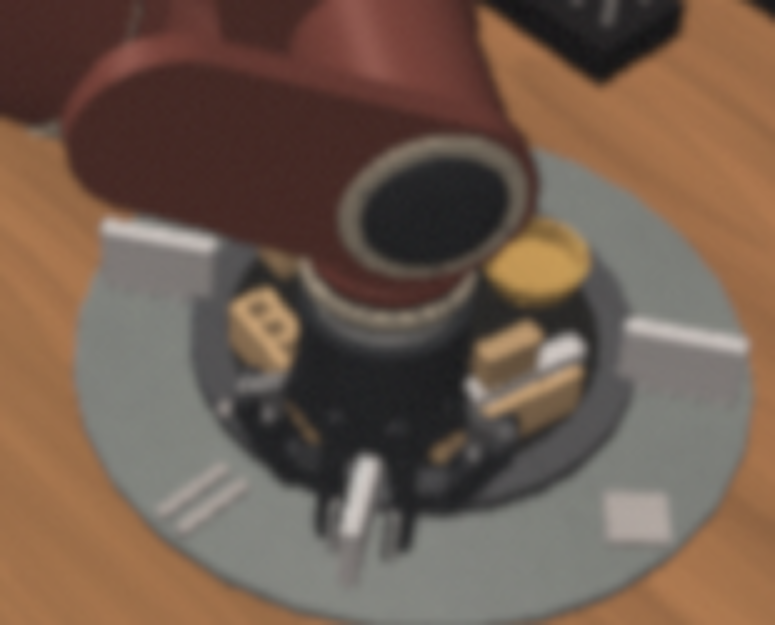

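In the top view the line runs from (363,535) to (359,568), clockwise of the bars at (403,632). The carousel needs a little more turn.

```bash
python3 - <<'E'
from h import *
A=np.array([.597,-.117])
P=lambda x,y,z:pk("top",255,100,5,x,y,z)[:2]-A
ang=lambda v:np.degrees(np.arctan2(v[1],v[0]))%360
for n,a in dict(line=(359,568,.027),linein=(363,535,.027),rack=(374,496,.054),bars=(404,632,.0095),barsin=(402,597,.0095),barsout=(406,668,.0095),dia=(642,368,.0095),spL=(201,501,.06),spUL=(255,172,.06),spUR=(585,232,.06),hub=(391,372,.04)).items():
    v=P(*a);print(n,v.round(4),ang(v).round(1),np.hypot(*v).round(4))
E
```

```text
line [-0.1105  0.0184] 170.5 0.1121
linein [-0.0916  0.0157] 170.2 0.0929
rack [-0.0727  0.012 ] 170.6 0.0737
bars [-0.1462 -0.0087] 183.4 0.1465
barsin [-0.1259 -0.008 ] 183.6 0.1261
barsout [-0.167  -0.0093] 183.2 0.1673
dia [ 0.0075 -0.1519] 272.8 0.1521
spL [-0.0754  0.1095] 124.6 0.1329
spUL [0.113  0.0763] 34.0 0.1363
spUR [ 0.0763 -0.1102] 304.7 0.1341
hub [ 0.0006 -0.0009] 305.6 0.0011
```

```bash
python3 -c "
from h import *
arc(216.3,.1455,[2.5,2.5,2,2,2])"
```

```text
216.3 227.3 [[4, -5, 0.42], [8, -10, 0.83], [11, -14, 1.17], [15, -17, 1.5], [19, -21, 1.83]]
```

servo_tool:
  deltas:
    - [[20, 4, -5, 0, 0.42], [20, 8, -10, 0, 0.83], [20, 11, -14, 0, 1.17], [20, 15, -17, 0, 1.5], [20, 19, -21, 0, 1.7]]

```text
time: 8.32
tool_pos: [0.4981, -0.2235, 0.0485]
tool_rot: [-0.0, -0.393, 0.919, 0.0]
contact_force: [-0.1, 0.8, 0.3]
gripper_width: 0.229
```

servo_tool:
  deltas:
    - [[18, 0, 0, 0, 0], [16, 0, 0, 0, 0], [14, 0, 0, 0, 0], [12, 0, 0, 0, 0], [11, 0, 0, 0, 0]]

```text
time: 8.95
tool_pos: [0.498, -0.2235, 0.0486]
tool_rot: [0.0, -0.393, 0.92, -0.0]
contact_force: [-0.6, -0.0, -0.3]
gripper_width: 0.128
```

```bash
python3 - <<'E'
from h import *
s=state();print(s['tool_pos'],s['tool_rot'],s['time'],s['contact_force'],s['gripper_width'])
t=grab_frame("top")
crop(t,255,100,405,240,5,"t7.png")
E
```

```text
[ 0.49798568 -0.22349875  0.04859564] [ 3.36670920e-06 -3.92909255e-01  9.19577249e-01 -2.63490754e-05] 8.95 [-0.60035544 -0.00448791 -0.3090207 ] 0.1275658192946292
```

View pics/t7.png

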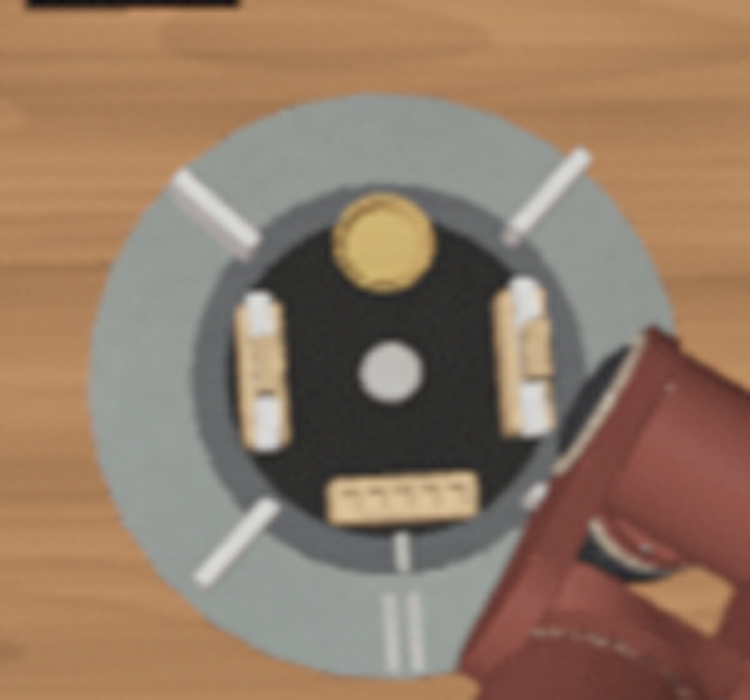

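The line at (402,535 to 570) points between the bars at (391,632) and (417,632). I measure how much angle is left.

```bash
cat > ang.py <<'E'
from h import *
import sys
t=cv2.cvtColor(grab_frame("top") if len(sys.argv)<2 else cv2.imread(sys.argv[1])[:,:,::-1],cv2.COLOR_RGB2GRAY).astype(float)
# subpixel bright peaks along arcs around axis
A=np.array([.597,-.117])
def scan(r,z,a0,a1):
    aa=np.arange(a0,a1,.1)
    px=np.array([proj("top",[A[0]+r*np.cos(np.radians(a)),A[1]+r*np.sin(np.radians(a)),z]) for a in aa]).astype(np.float32)
    v=cv2.remap(t.astype(np.float32),px[:,0].reshape(1,-1),px[:,1].reshape(1,-1),cv2.INTER_CUBIC)[0]
    return aa,v
def cen(r,z,a0,a1):
    aa,v=scan(r,z,a0,a1);w=np.clip(v-np.median(v)-.3*(v.max()-np.median(v)),0,None);return (aa*w).sum()/w.sum()
c0=float(sys.argv[2]) if len(sys.argv)>2 else 183.
print("line",[round(cen(r,.027,c0-8,c0+8),2) for r in(.100,.104,.108,.112)])
print("bars",[round(cen(r,.0095,177,190),2) for r in(.130,.140,.150,.160)])
E
python3 - <<'E'
E
python3 ang.py; python3 - <<'E'
from h import *
E
```

```text
line [np.float64(183.57), np.float64(183.52), np.float64(183.5), np.float64(183.62)]
bars [np.float64(183.55), np.float64(182.91), np.float64(182.83), np.float64(183.16)]
```

servo_tool:
  deltas:
    - [[11, -0.7, 0.7, 0, 0], [11, -0.7, 0.7, 0, 0], [20, -0.7, 0.7, 0, 0], [36, -0.7, 0.7, 0, 0], [36, -0.7, 0.7, 0, 0]]

```text
time: 9.68
tool_pos: [0.4973, -0.2228, 0.0486]
tool_rot: [-0.0, -0.393, 0.92, 0.0]
contact_force: [-0.1, 0.8, -1.0]
gripper_width: 0.418
```

servo_tool:
  deltas:
    - [[36, 0, 0, 30, 0], [36, 0, 0, 80, 0], [40, 0, 0, 130, -1.8], [40, 0, 60, 150, -3.5], [40, 0, 120, 150, -5.3]]

```text
time: 10.3
tool_pos: [0.4989, -0.107, 0.2017]
tool_rot: [0.003, -0.13, 0.991, -0.001]
contact_force: [0.1, 0.3, -1.1]
gripper_width: 0.463
```

servo_tool:
  deltas:
    - [[40, 0, 442, 0, -19], [40, 0, 442, 0, -19], [40, 0, 442, 0, -19], [40, 0, 442, 0, -19], [40, 0, 442, 0, -19]]

```text
time: 10.92
tool_pos: [0.4986, 0.1709, 0.1988]
tool_rot: [0.0, 0.279, 0.96, 0.0]
contact_force: [1.1, 0.1, 0.6]
gripper_width: 0.468
```

```bash
python3 - <<'E'
from h import *
s=state();print(s['tool_pos'],s['tool_rot'],s['time'],s['joint_pos'])
t=grab_frame("top");q=grab_frame("side")
cv2.imwrite("pics/t8f.png",t[:,:,::-1])
crop(t,255,100,405,240,5,"t8.png");crop(q,260,155,415,280,5,"s8.png")
E
python3 ang.py pics/t8f.png
```

```text
[0.49862382 0.17091722 0.19883614] [3.36967231e-04 2.79394692e-01 9.60176275e-01 1.13323997e-04] 10.925 [ 1.89040341e-01 -1.46446386e-01  1.89236740e+00 -1.06333214e-04
  1.39496836e+00 -8.15410110e-01]
line [np.float64(183.24), np.float64(183.15), np.float64(183.15), np.float64(183.2)]
bars [np.float64(183.59), np.float64(183.15), np.float64(182.8), np.float64(183.17)]
```

View pics/t8.png

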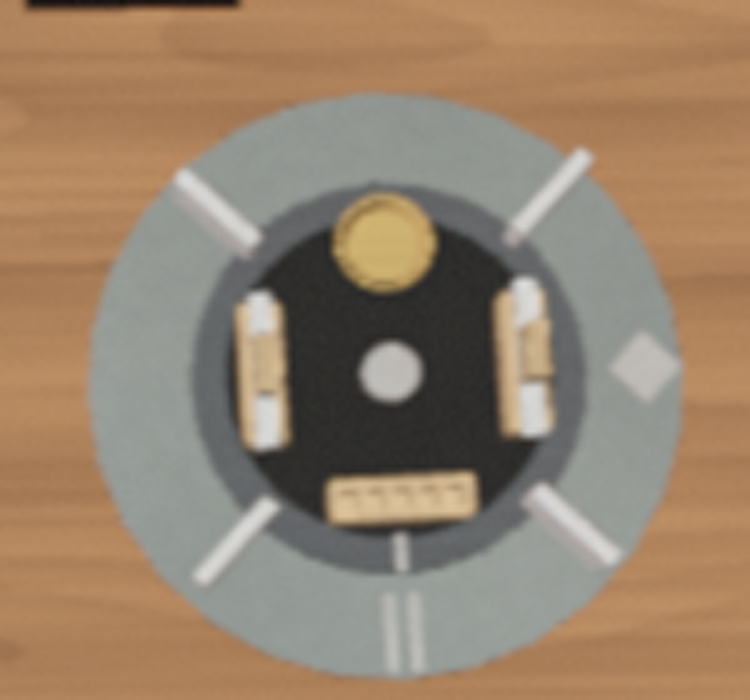

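View pics/s8.png

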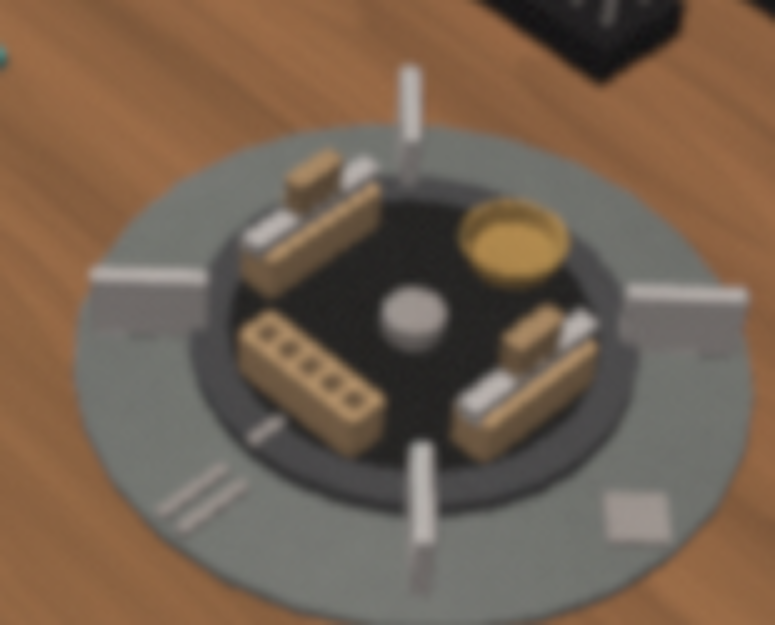

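The line at (402,553) stands between the bars in both views, at 183.2° against 183.2° for the bars. Now the strip.

servo_tool:
  deltas:
    - [[40, 1, 164, -79, -11.27], [40, 1, 164, -79, -11.27], [40, 1, 164, -79, -11.27], [40, 1, 164, -79, -11.27], [40, 1, 164, -79, -11.27]]

```text
time: 11.65
tool_pos: [0.4995, 0.333, 0.1185]
tool_rot: [-0.0, 0.677, 0.736, -0.001]
contact_force: [-0.7, 0.2, 0.1]
gripper_width: 0.466
```

```bash
python3 - <<'E'
from h import *
s=state();print(s['tool_pos'],s['tool_rot'],s['time'])
R=s['tool_rot'];print("yaw",2*np.degrees(np.arctan2(R[2],R[1]))-90)
E
```

```text
[0.49948492 0.33303791 0.11847504] [-1.65065916e-04  6.76713419e-01  7.36245754e-01 -1.05426267e-03] 11.65
yaw 4.825242488028934
```

Yaw is at 4.8°, so about 15° remain.

servo_tool:
  deltas:
    - [[40, 0, 1.5, 0, -1.4], [40, 0, 1.5, 0, -2.45], [40, 0, 1.5, -20, -2.45], [40, 0, 1.5, -20, -2.45]]

```text
time: 12.15
tool_pos: [0.4982, 0.3332, 0.0964]
tool_rot: [-0.001, 0.763, 0.646, -0.003]
contact_force: [-0.3, -0.1, -0.2]
gripper_width: 0.473
```

```bash
cat > look.py <<'E'
from h import *
import sys
# name, side crop, top crop
s=state();R=s['tool_rot'];print(s['tool_pos'].round(4),"yaw",round(2*np.degrees(np.arctan2(R[2],R[1]))-90,2),s['time'],s['contact_force'].round(1),round(s['gripper_width'],3))
n=sys.argv[1];a=list(map(int,sys.argv[2:8]))
q=grab_frame("side");crop(q,a[0],a[1],a[0]+a[2],a[1]+a[3],a[4],n+".png")
E
python3 look.py s9 165 90 110 100 6 0
```

```text
[0.4982 0.3332 0.0964] yaw -9.55 12.15 [-0.3 -0.1 -0.2] 0.473
```

View pics/s9.png

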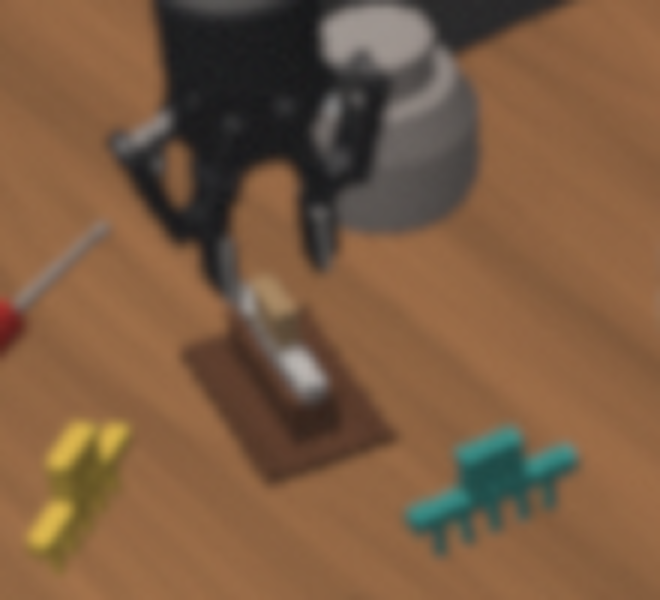

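The plate at (275,305) lies between the fingertips at (225,280) and (320,260). I lower and close.

servo_tool:
  deltas:
    - [[40, 1, 1.5, -20, -0.05], [40, 1, 1.5, -32, -0.05], [40, 1, 1.5, -32, -0.05], [25, 1, 1.5, -32, -0.05], [16, 1, 1.5, -32, -0.05]]

```text
time: 12.82
tool_pos: [0.5013, 0.3364, 0.0684]
tool_rot: [0.0, 0.766, 0.643, 0.001]
contact_force: [-1.1, -0.8, 0.5]
gripper_width: 0.188
```

servo_tool:
  deltas:
    - [[12, 0, 0, 0, 0], [5, 0, 0, 0, 0], [5, 0, 0, 0, 0], [5, 0, 0, 0, 0]]

```text
time: 13.32
tool_pos: [0.5013, 0.3364, 0.0685]
tool_rot: [0.0, 0.766, 0.643, 0.001]
contact_force: [-1.9, -0.5, 5.2]
gripper_width: 0.122
```

```bash
python3 look.py s10 165 90 110 100 6 0
```

```text
[0.5013 0.3364 0.0685] yaw -9.92 13.325 [-1.9 -0.5  5.2] 0.122
```

View pics/s10.png

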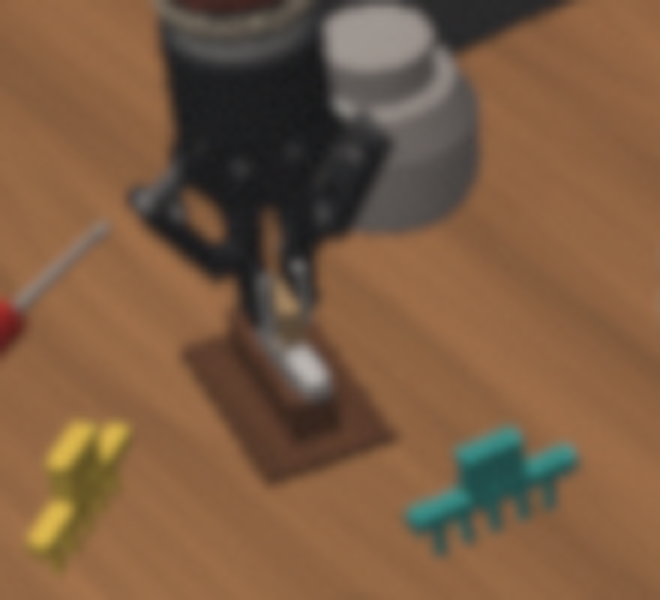

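The fingers hold the plate at (280,300); the opening stopped at about 10 mm. Lifting.

servo_tool:
  deltas:
    - [[5, 0, 0, 15, 0], [5, 0, 0, 35, 0], [5, 0, 0, 70, 0], [5, 0, 0, 100, 0], [5, 0, 0, 110, 0]]

```text
time: 14.0
tool_pos: [0.5022, 0.3368, 0.1814]
tool_rot: [0.001, 0.766, 0.643, 0.003]
contact_force: [0.3, -0.3, -1.3]
gripper_width: 0.126
```

servo_tool:
  deltas:
    - [[5, 0, 0, 0, 0]]

```text
time: 14.12
tool_pos: [0.5012, 0.3363, 0.1785]
tool_rot: [0.0, 0.766, 0.643, 0.001]
contact_force: [-0.7, -0.9, -2.0]
gripper_width: 0.125
```

```bash
python3 look.py s11 165 70 110 100 6 0
```

```text
[0.5012 0.3363 0.1785] yaw -9.92 14.125 [-0.7 -0.9 -2. ] 0.125
```

View pics/s11.png

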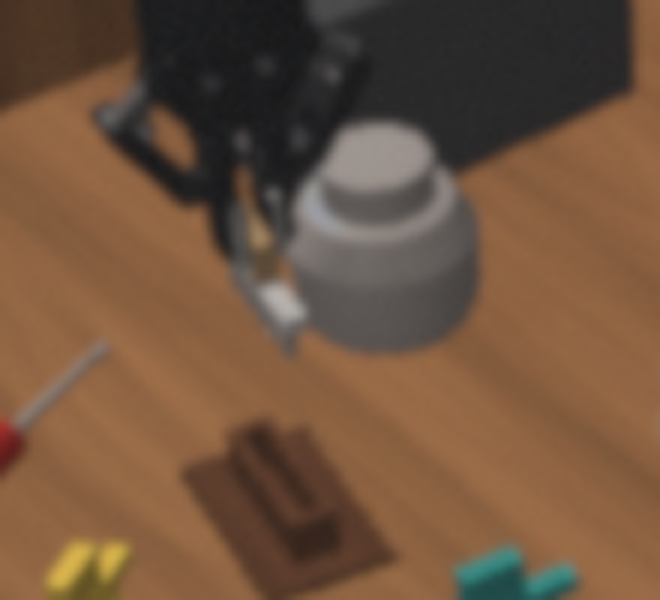

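The strip came up with the gripper, its near bar end at (283,300), and the stand is empty. I localise the rack in both views and measure the grip offset along the bar.

```bash
python3 - <<'E'
from h import *
print("top rack",pk("top",255,100,5,403,498.5,.054))
for x,y in((268,332),(289,349),(311,367),(332,384),(355,400)): print("side slot",pk("side",260,155,5,x,y,.054).round(4))
p=pk("side",165,70,6,290,313,.152);q=pk("side",165,70,6,262,300,.152)
b=np.array([np.cos(np.radians(80.)),np.sin(np.radians(80.))])
print(p,(p[:2]-[.5012,.3363])@b)
print("proj tcp",[ (np.array(proj("side",[.5012,.3363,.152]))-[165,70])*6])
for d in(-.044,.044):print("ends",(np.array(proj("side",[.5012+d*b[0],.3363+d*b[1],.152]))-[165,70])*6)
E
```

```text
top rack [ 0.52272649 -0.12122361  0.054     ]
side slot [ 0.52   -0.0876  0.054 ]
side slot [ 0.5203 -0.1028  0.054 ]
side slot [ 0.5206 -0.1187  0.054 ]
side slot [ 0.521  -0.1335  0.054 ]
side slot [ 0.5225 -0.1483  0.054 ]
[0.49380578 0.30074811 0.152     ] -0.036295767249891184
proj tcp [array([257.73175546, 269.05645776])]
ends [296.62075484 318.55472542]
ends [220.2535809  221.35390059]
```

servo_tool:
  deltas:
    - [[5, 20, -450, 0, 2.18], [5, 20, -450, 0, 2.18], [5, 20, -450, 0, 2.18], [5, 20, -450, 0, 2.18], [5, 20, -450, 0, 2.18]]

```text
time: 14.8
tool_pos: [0.5134, 0.0247, 0.1757]
tool_rot: [-0.001, 0.687, 0.726, -0.001]
contact_force: [0.8, 0.2, -1.8]
gripper_width: 0.123
```

servo_tool:
  deltas:
    - [[5, 8, -144, 0, 0], [5, 8, -144, 0, 0], [5, 8, -144, 0, 0], [5, 8, -144, -30, 0], [5, 8, -144, -47, 0]]

```text
time: 15.42
tool_pos: [0.5211, -0.1166, 0.1276]
tool_rot: [-0.002, 0.687, 0.726, -0.001]
contact_force: [-0.3, 0.8, -1.8]
gripper_width: 0.122
```

servo_tool:
  deltas:
    - [[5, 0, 0, 0, 0], [5, 0, 0, 0, 0]]

```text
time: 15.68
tool_pos: [0.523, -0.1169, 0.1311]
tool_rot: [0.0, 0.687, 0.727, 0.0]
contact_force: [-0.7, -0.6, -1.0]
gripper_width: 0.125
```

```bash
python3 look.py s12 280 165 80 75 8 0;python3 - <<'E'
from h import *
t=grab_frame("top");crop(t,255,100,405,240,5,"t12.png")
E
```

```text
[ 0.523  -0.1169  0.1311] yaw 3.21 15.675 [-0.7 -0.6 -1. ] 0.125
```

View pics/s12.png

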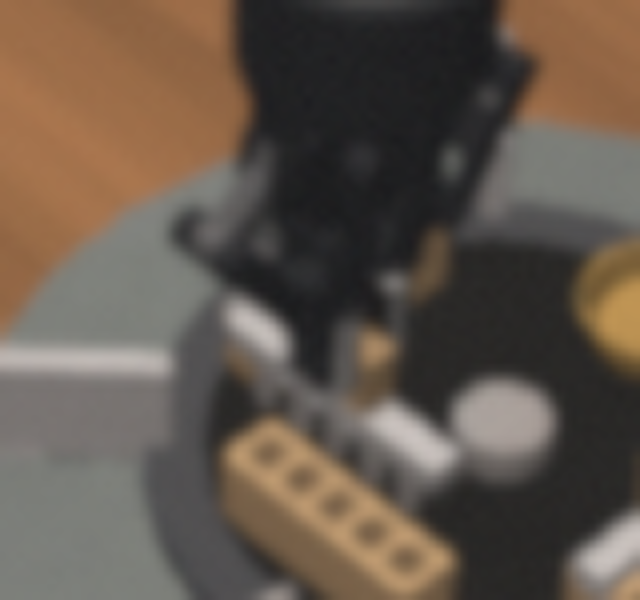

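View pics/t12.png

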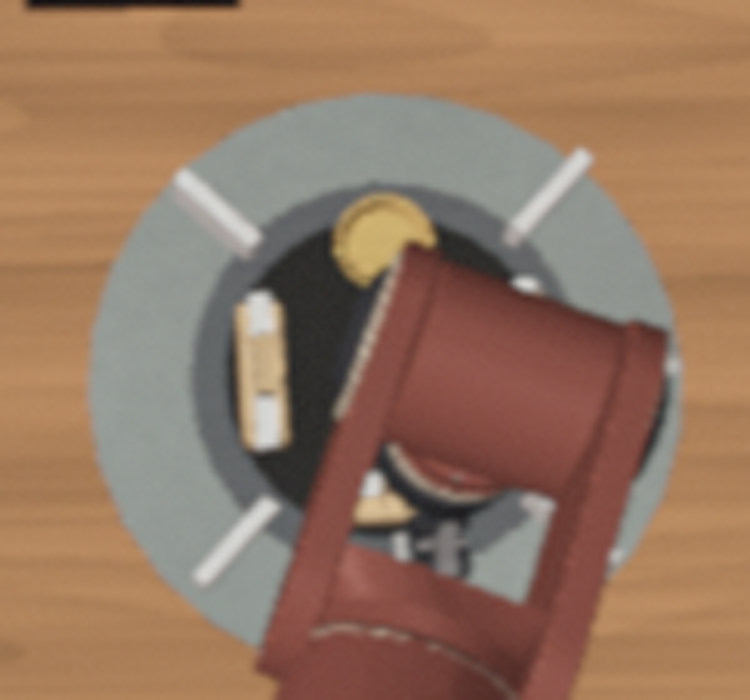

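The strip hovers over the rack in the side view: shanks from about (265,385) to (408,490), slots from (270,453) to (407,558). I zoom in to measure them.

```bash
python3 - <<'E'
from h import *
q=grab_frame("side")
g=q[195:245,300:342];g=np.clip(g.astype(float)*1.5,0,255).astype(np.uint8)
cv2.imwrite("pics/s13.png",cv2.resize(g[:,:,::-1],None,fx=12,fy=12,interpolation=cv2.INTER_CUBIC))
E
```

```text
(no output)
```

View pics/s13.png

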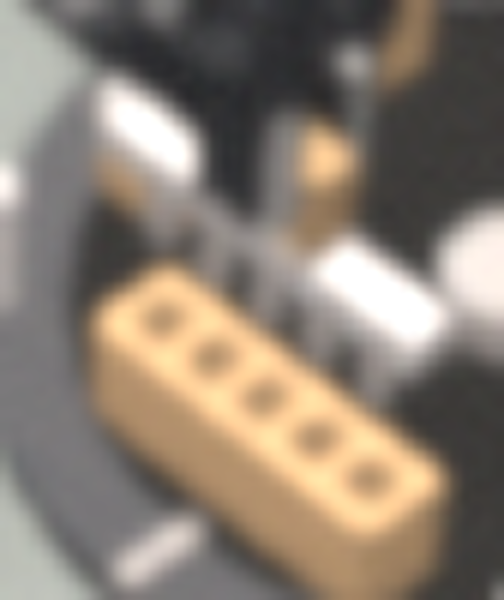

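```bash
python3 - <<'E'
from h import *
Q=lambda x,y,z:pk("side",300,195,12,x,y,z)[:2]
S=[Q(x,y,.054) for x,y in((162,320),(213,358),(264,398),(316,438),(370,479))]
print("slots",np.round(S,4),np.mean(S,0))
a,b=Q(106,84,.1046),Q(434,322,.1046);print("bar ends",a,b,(a+b)/2,np.linalg.norm(a-b))
T=[Q(x,y,.0946) for x,y in((158,208),(212,247),(265,287),(318,325),(375,368))]
print("bases",np.round(T,4),np.mean(T,0))
# rack top corners
R=[Q(x,y,.054) for x,y in((90,328),(168,264),(448,482),(365,535))];print("rackc",np.round(R,4),np.mean(R,0))
def px(p):return ((np.array(proj("side",p))-[300,195])*12+5.5).round()
# predicted if strip centre = TCP
d=np.array([np.cos(np.radians(93.2)),np.sin(np.radians(93.2))])
for k in(-.044,.044):print(px([.523+k*d[0],-.1169+k*d[1],.1046]))
E
```

```text
slots [[ 0.5192 -0.0879]
 [ 0.5202 -0.1026]
 [ 0.5208 -0.1176]
 [ 0.5215 -0.1325]
 [ 0.5224 -0.1476]] [ 0.5208133  -0.11763167]
bar ends [ 0.52211751 -0.06531824] [ 0.52790996 -0.15628275] [ 0.52501373 -0.11080049] 0.09114875311035053
bases [[ 0.5135 -0.0913]
 [ 0.5146 -0.1064]
 [ 0.5154 -0.1214]
 [ 0.5165 -0.1358]
 [ 0.5173 -0.1515]] [ 0.5154332  -0.12128679]
rackc [[ 0.5063 -0.0799]
 [ 0.5308 -0.0768]
 [ 0.5339 -0.1584]
 [ 0.5114 -0.1579]] [ 0.52059207 -0.11826547]
[441. 341.]
[125. 108.]
```

servo_tool:
  deltas:
    - [[5, -1, 0, -6, 0], [5, -1, 0, -12, 0], [5, -1, 0, -12, 0]]

```text
time: 16.2
tool_pos: [0.521, -0.1172, 0.1176]
tool_rot: [-0.001, 0.687, 0.726, -0.0]
contact_force: [0.1, 0.1, -1.2]
gripper_width: 0.124
```

```bash
cat > z.py <<'E'
from h import *
import sys
s=state();R=s['tool_rot'];print(s['tool_pos'].round(4),"yaw",round(2*np.degrees(np.arctan2(R[2],R[1]))-90,2),s['time'],s['contact_force'].round(1),round(s['gripper_width'],3))
q=np.mean([grab_frame("side").astype(float) for _ in range(3)],0)
g=np.clip(q[195:245,300:345]*1.5,0,255).astype(np.uint8)
cv2.imwrite("pics/"+sys.argv[1],cv2.resize(g[:,:,::-1],None,fx=12,fy=12,interpolation=cv2.INTER_CUBIC))
E
python3 z.py s14.png
```

```text
[ 0.521  -0.1172  0.1176] yaw 3.15 16.2 [ 0.1  0.1 -1.2] 0.124
```

View pics/s14.png

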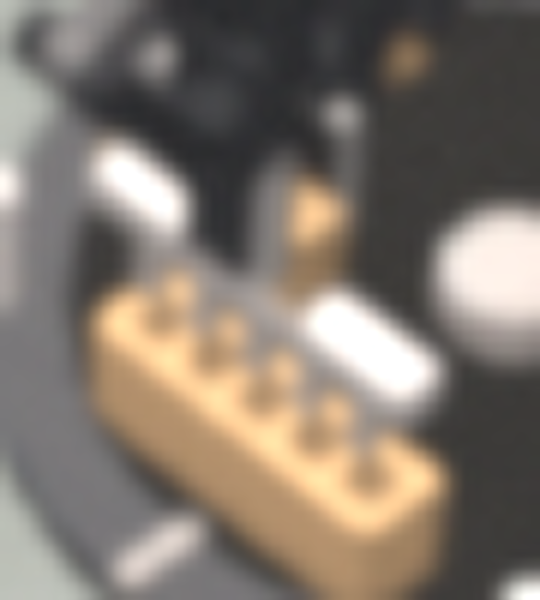

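The shanks now stand just above the slots: tips from about (155,300) to (370,455), slots from (162,320) to (370,479). I measure the sideways offset with saturation profiles.

```bash
python3 - <<'E'
from h import *
q=np.mean([grab_frame("side").astype(float) for _ in range(3)],0)
sat=(q[...,0]-q[...,2]).astype(np.float32) # R-B : wood high, steel low
c=np.array([.5208,-.1176]);d=np.array([np.cos(np.radians(93.2)),np.sin(np.radians(93.2))])
k=np.arange(-.038,.0381,.001)
for z in(.054,.058,.060,.062,.064,.066,.068):
    px=np.array([proj("side",[*(c+a*d),z]) for a in k]).astype(np.float32)
    v=cv2.remap(sat,px[:,0][None],px[:,1][None],cv2.INTER_CUBIC)[0]
    # phase with 15 mm pitch
    w=np.hanning(len(k));ph=np.angle(((v-v.mean())*w*np.exp(-2j*np.pi*k/.015)).sum());amp=abs(((v-v.mean())*w*np.exp(-2j*np.pi*k/.015)).sum())
    off=((ph-np.pi+np.pi)%(2*np.pi)-np.pi)/(2*np.pi)*15
    print(z,"min-offset mm along row:",round(off,2),round(amp), v[::5].round().astype(int))
E
```

```text
0.054 min-offset mm along row: -0.44 172 [70 56 49 63 54 48 66 56 50 66 54 50 64 55 51 60]
0.058 min-offset mm along row: 0.03 57 [69 53 45 52 51 49 56 51 49 52 48 46 53 51 49 38]
0.06 min-offset mm along row: -3.47 75 [69 56 41 46 53 46 49 51 43 44 48 41 47 53 44 26]
0.062 min-offset mm along row: -3.51 180 [70 57 33 43 55 39 45 54 35 38 48 33 44 56 36 16]
0.064 min-offset mm along row: -2.97 269 [70 57 26 44 55 30 43 53 26 38 47 27 44 56 28  9]
0.066 min-offset mm along row: -2.34 324 [67 52 20 46 51 24 46 49 20 41 43 21 46 54 19  7]
0.068 min-offset mm along row: -1.69 329 [62 44 17 45 42 18 45 41 16 42 38 18 47 46 13  6]
```

```bash
python3 - <<'E'
from h import *
q=np.mean([grab_frame("side").astype(float) for _ in range(4)],0)
g=np.clip((q[208:240,305:342])*1.9,0,255).astype(np.float32)
g=cv2.resize(g,None,fx=20,fy=18,interpolation=cv2.INTER_LANCZOS4)
g=np.clip(g,0,255).astype(np.uint8).copy()
d=np.array([np.cos(np.radians(93.2)),np.sin(np.radians(93.2))])
for i in range(-2,3):
    c=np.array([.5208,-.1176])+i*.015*d
    for z0,z1 in((.054,.062),):
        a,b=[tuple(int(v) for v in ((np.array(proj("side",[*c,z]))-[305,208]+.5)*[20,18]-.5)) for z in(z0,z1)]
        cv2.line(g,a,b,(255,0,0),1)
        cv2.circle(g,a,3,(255,0,0),1)
cv2.imwrite("pics/s15.png",g[:,:,::-1])
E
```

```text
(no output)
```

View pics/s15.png

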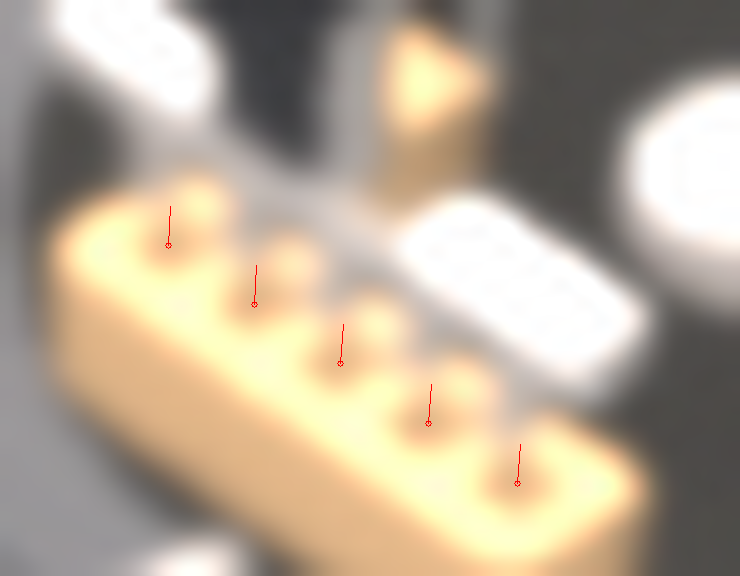

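The shanks sit about 0.9 mm too far left in the image: the slots (red marks) are at x = 259/345/433 and the shank gaps at 252/337/424. I nudge (+0.3, -1.1) mm and lower gently, watching the force.

servo_tool:
  deltas:
    - [[5, 0.3, -1.1, 0, 0], [5, 0.3, -1.1, 0, 0], [5, 0.3, -1.1, -3, 0], [5, 0.3, -1.1, -5, 0], [5, 0.3, -1.1, -5, 0]]

```text
time: 17.32
tool_pos: [0.5217, -0.1185, 0.1132]
tool_rot: [-0.0, 0.687, 0.726, -0.0]
contact_force: [-0.2, 0.2, -1.4]
gripper_width: 0.123
```

```bash
cat > zz.py <<'E'
from h import *
import sys
s=state();R=s['tool_rot'];print(s['tool_pos'].round(4),"yaw",round(2*np.degrees(np.arctan2(R[2],R[1]))-90,2),s['time'],s['contact_force'].round(1),round(s['gripper_width'],3))
q=np.mean([grab_frame("side").astype(float) for _ in range(3)],0)
g=np.clip((q[208:240,305:342])*1.9,0,255).astype(np.float32)
g=np.clip(cv2.resize(g,None,fx=20,fy=18,interpolation=cv2.INTER_LANCZOS4),0,255).astype(np.uint8)
cv2.imwrite("pics/"+sys.argv[1],g[:,:,::-1])
E
python3 zz.py s16.png
```

```text
[ 0.5217 -0.1185  0.1132] yaw 3.15 17.325 [-0.2  0.2 -1.4] 0.123
```

View pics/s16.png

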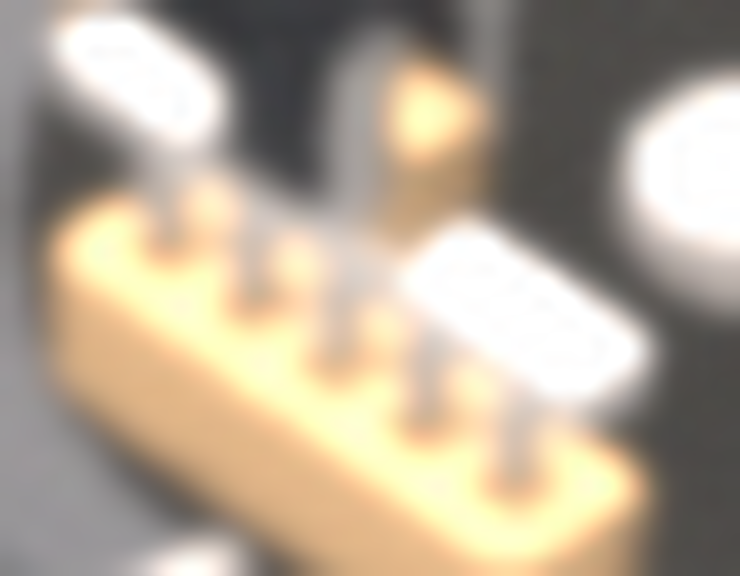

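The five shanks (165,210), (250,270), (338,325), (428,380) and (515,450) line up with their slots and there is no force. I lower in small steps.

servo_tool:
  deltas:
    - [[5, 0, 0, -2, 0], [5, 0, 0, -4, 0], [5, 0, 0, -5, 0], [5, 0, 0, -5, 0]]

```text
time: 17.98
tool_pos: [0.5219, -0.1185, 0.1085]
tool_rot: [-0.0, 0.687, 0.726, -0.0]
contact_force: [0.1, 0.2, -1.6]
gripper_width: 0.12
```

```bash
python3 zz.py s17.png
```

```text
[ 0.5219 -0.1185  0.1085] yaw 3.15 17.975 [ 0.1  0.2 -1.6] 0.12
```

View pics/s17.png

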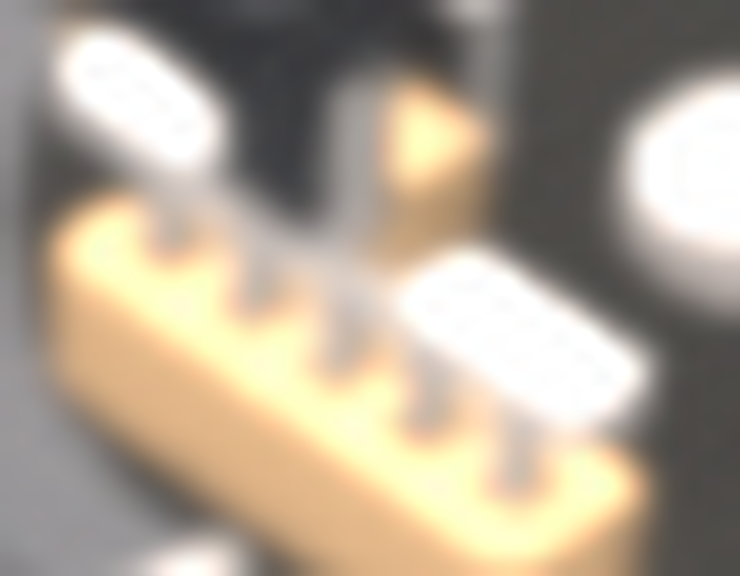

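The shanks are entering the slots with no contact force, so I continue slowly.

servo_tool:
  deltas:
    - [[5, 0, 0, -2, 0], [5, 0, 0, -4, 0], [5, 0, 0, -6, 0], [5, 0, 0, -8, 0], [5, 0, 0, -8, 0]]

```text
time: 18.75
tool_pos: [0.5218, -0.1185, 0.1003]
tool_rot: [-0.0, 0.687, 0.726, -0.0]
contact_force: [-0.4, -0.6, -2.2]
gripper_width: 0.123
```

servo_tool:
  deltas:
    - [[5, 0, 0, -2, 0], [5, 0, 0, -4, 0], [5, 0, 0, -6, 0], [5, 0, 0, -7, 0], [5, 0, 0, -7, 0]]

```text
time: 19.38
tool_pos: [0.5219, -0.1185, 0.0935]
tool_rot: [-0.0, 0.687, 0.726, -0.0]
contact_force: [0.4, -0.1, -1.9]
gripper_width: 0.121
```

```bash
python3 zz.py s18.png
```

```text
[ 0.5219 -0.1185  0.0935] yaw 3.16 19.375 [ 0.4 -0.1 -1.9] 0.121
```

View pics/s18.png

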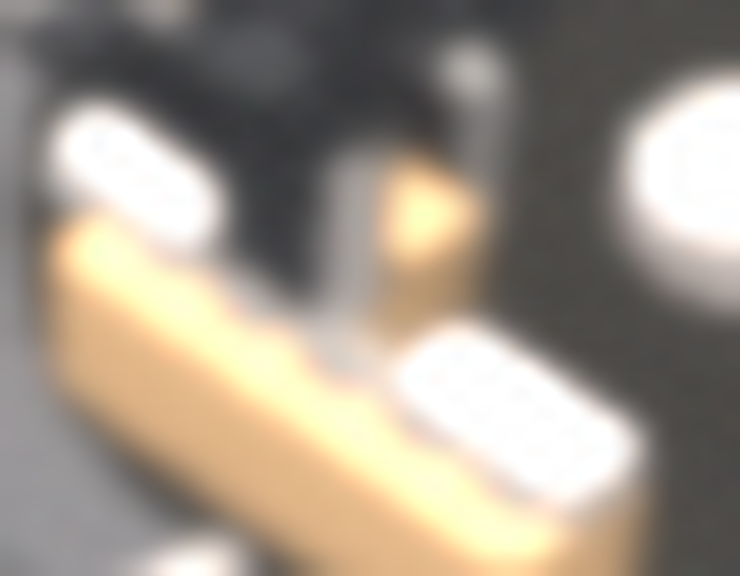

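Nearly home: about 3 mm left and no contact yet. Small steps down to contact.

servo_tool:
  deltas:
    - [[5, 0, 0, -1, 0], [5, 0, 0, -2, 0], [5, 0, 0, -2, 0]]

```text
time: 19.9
tool_pos: [0.5219, -0.1185, 0.0915]
tool_rot: [-0.0, 0.687, 0.726, -0.0]
contact_force: [0.6, -0.3, -2.2]
gripper_width: 0.119
```

servo_tool:
  deltas:
    - [[5, 0, 0, -0.5, 0], [5, 0, 0, -1, 0], [5, 0, 0, -1, 0]]

```text
time: 20.27
tool_pos: [0.5219, -0.1185, 0.0906]
tool_rot: [-0.0, 0.687, 0.726, -0.0]
contact_force: [-0.4, -0.5, -1.7]
gripper_width: 0.123
```

servo_tool:
  deltas:
    - [[5, 0, 0, -0.5, 0], [5, 0, 0, -1, 0], [5, 0, 0, -1, 0]]

```text
time: 20.65
tool_pos: [0.5221, -0.1186, 0.0905]
tool_rot: [-0.0, 0.687, 0.726, -0.0]
contact_force: [-2.4, 1.0, 5.4]
gripper_width: 0.123
```

Contact came at TCP z 0.0905, where it should, with 5 N. Releasing.

servo_tool:
  deltas:
    - [[14, 0, 0, 0.5, 0], [22, 0, 0, 0.5, 0], [30, 0, 0, 0.5, 0], [30, 0, 0, 0.5, 0]]

```text
time: 21.15
tool_pos: [0.5219, -0.1185, 0.09]
tool_rot: [-0.0, 0.687, 0.726, -0.0]
contact_force: [0.1, -0.2, 0.2]
gripper_width: 0.354
```

servo_tool:
  deltas:
    - [[30, 0, 0, 10, 0], [30, 0, 0, 30, 0], [30, 0, 0, 60, 0], [30, 0, 0, 90, 0], [30, 0, 0, 100, 0]]

```text
time: 21.78
tool_pos: [0.5236, -0.1191, 0.1943]
tool_rot: [0.003, 0.687, 0.726, 0.001]
contact_force: [0.4, 1.3, 0.5]
gripper_width: 0.351
```

```bash
python3 look.py s19 260 155 155 125 5 0
```

```text
[ 0.5236 -0.1191  0.1943] yaw 3.16 21.775 [0.4 1.3 0.5] 0.351
```

View pics/s19.png

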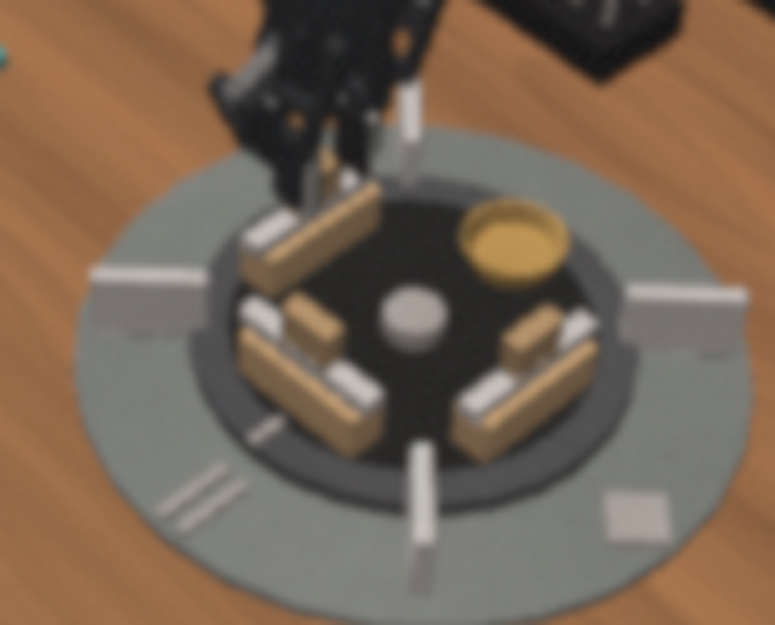

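The strip sits flat on the rack: the bar's two bright ends are at (262,315) and (355,385), and the line is still between the bars. Now to the spoke at about 228° for the final turn, straddled as before.

servo_tool:
  deltas:
    - [[36, -10, -40, 0, -1.7], [36, -20, -90, 0, -3.4], [36, -25, -104, -20, -5.1], [36, -25, -104, -60, -6.8], [36, -25, -104, -70, -7.53]]

```text
time: 22.45
tool_pos: [0.4944, -0.2215, 0.1158]
tool_rot: [-0.003, 0.914, 0.405, -0.002]
contact_force: [0.4, 0.3, -0.0]
gripper_width: 0.418
```

servo_tool:
  deltas:
    - [[36, 0, 0, 0, 0], [36, 0, 0, 0, 0]]

```text
time: 22.7
tool_pos: [0.4972, -0.2226, 0.1206]
tool_rot: [0.0, 0.913, 0.407, 0.0]
contact_force: [-0.8, 0.1, -0.0]
gripper_width: 0.423
```

```bash
python3 look.py s20 260 155 155 125 5 0
```

```text
[ 0.4972 -0.2226  0.1206] yaw -41.96 22.7 [-0.8  0.1 -0. ] 0.423
```

View pics/s20.png

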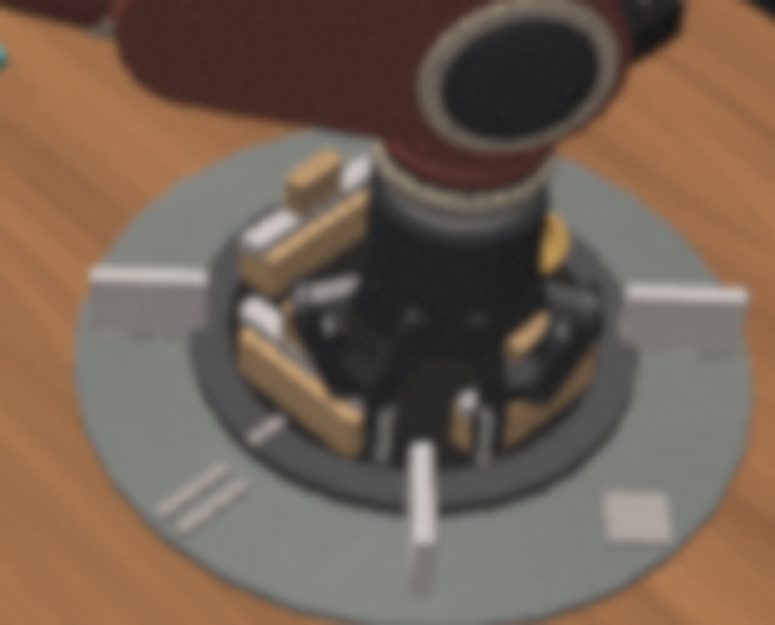

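The spoke at (420,480) is centred between the fingers. I descend.

servo_tool:
  deltas:
    - [[36, 0, 0, -25, 0], [36, 0, 0, -50, 0], [36, 0, 0, -72, 0], [28, 0, 0, -72, 0], [20, 0, 0, -72, 0]]

```text
time: 23.38
tool_pos: [0.4979, -0.223, 0.0496]
tool_rot: [0.001, 0.914, 0.407, 0.001]
contact_force: [-0.4, 0.2, -0.9]
gripper_width: 0.237
```

```bash
python3 look.py s21 260 155 155 125 5 0; python3 -c "
from h import *
arc(227,.1448,[1.5,2]+[2.6]*32)"
```

```text
[ 0.4979 -0.223   0.0496] yaw -42.0 23.375 [-0.4  0.2 -0.9] 0.237
227 238.3 [[3, -3, 0.25], [7, -6, 0.58], [12, -10, 1.02], [17, -14, 1.45], [23, -17, 1.88]]
238.3 251.3 [[6, -3, 0.43], [11, -6, 0.87], [17, -9, 1.3], [23, -12, 1.73], [30, -14, 2.17]]
251.3 264.3 [[6, -2, 0.43], [13, -4, 0.87], [19, -5, 1.3], [26, -6, 1.73], [32, -7, 2.17]]
264.3 277.3 [[7, -1, 0.43], [13, -1, 0.87], [20, -1, 1.3], [26, 0, 1.73], [33, 0, 2.17]]
277.3 290.3 [[6, 1, 0.43], [13, 2, 0.87], [19, 4, 1.3], [26, 6, 1.73], [32, 8, 2.17]]
290.3 303.3 [[6, 2, 0.43], [12, 5, 0.87], [18, 8, 1.3], [24, 11, 1.73], [29, 15, 2.17]]
303.3 313.7 [[5, 4, 0.43], [11, 8, 0.87], [16, 12, 1.3], [21, 16, 1.73]]
```

View pics/s21.png

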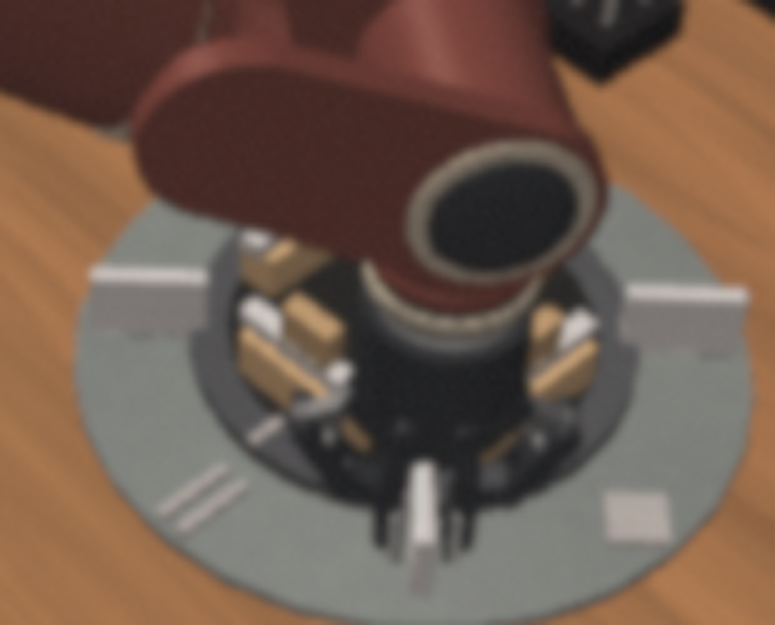

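The spoke at (423,500) is straddled and force-free. Pushing along the arc.

servo_tool:
  deltas:
    - [[20, 3, -3, 0, 0.25], [20, 7, -6, 0, 0.58], [20, 12, -10, 0, 1.02], [20, 17, -14, 0, 1.45], [20, 23, -17, 0, 1.88]]

```text
time: 24.05
tool_pos: [0.5203, -0.24, 0.0484]
tool_rot: [0.0, 0.869, 0.495, -0.0]
contact_force: [-0.4, -0.2, 0.8]
gripper_width: 0.235
```

servo_tool:
  deltas:
    - [[20, 6, -3, 0, 0.43], [20, 11, -6, 0, 0.87], [20, 17, -9, 0, 1.3], [20, 23, -12, 0, 1.73], [20, 30, -14, 0, 2.17]]

```text
time: 24.68
tool_pos: [0.5504, -0.254, 0.0483]
tool_rot: [0.0, 0.807, 0.591, -0.0]
contact_force: [-0.2, -0.9, -0.2]
gripper_width: 0.235
```

servo_tool:
  deltas:
    - [[20, 6, -2, 0, 0.43], [20, 13, -4, 0, 0.87], [20, 19, -5, 0, 1.3], [20, 26, -6, 0, 1.73], [20, 32, -7, 0, 2.17]]

```text
time: 25.3
tool_pos: [0.5825, -0.2609, 0.0483]
tool_rot: [0.0, 0.735, 0.678, 0.0]
contact_force: [-0.2, 1.1, 0.4]
gripper_width: 0.236
```

servo_tool:
  deltas:
    - [[20, 7, -1, 0, 0.43], [20, 13, -1, 0, 0.87], [20, 20, -1, 0, 1.3], [20, 26, 0, 0, 1.73], [20, 33, 0, 0, 2.17]]

```text
time: 25.92
tool_pos: [0.6154, -0.2607, 0.0482]
tool_rot: [-0.0, 0.653, 0.757, -0.0]
contact_force: [-0.3, 0.7, -0.5]
gripper_width: 0.23
```

servo_tool:
  deltas:
    - [[20, 6, 1, 0, 0.43], [20, 13, 2, 0, 0.87], [20, 19, 4, 0, 1.3], [20, 26, 6, 0, 1.73], [20, 32, 8, 0, 2.17]]

```text
time: 26.55
tool_pos: [0.6475, -0.2528, 0.0482]
tool_rot: [0.0, 0.563, 0.827, -0.0]
contact_force: [-0.4, 0.1, -0.6]
gripper_width: 0.238
```

```bash
python3 look.py s22 260 155 155 125 5 0; python3 - <<'E'
from h import *
p=state()['tool_pos']-[.596,-.117,0];print(np.degrees(np.arctan2(p[1],p[0]))%360,np.hypot(p[0],p[1]))
crop(grab_frame("top"),255,100,405,240,5,"t22.png")
E
```

```text
[ 0.6475 -0.2528  0.0482] yaw 21.49 26.55 [-0.4  0.1 -0.6] 0.238
291.0209836103728 0.14520966294067797
```

View pics/s22.png

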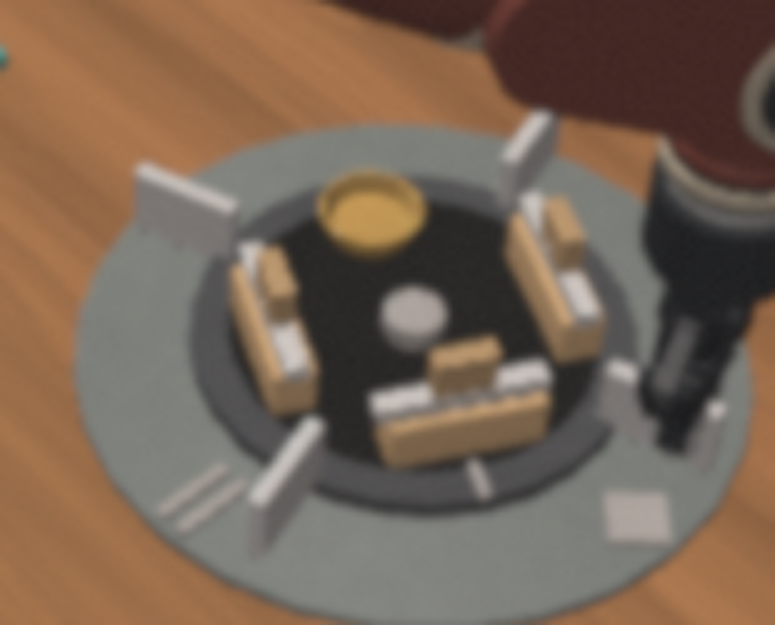

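View pics/t22.png

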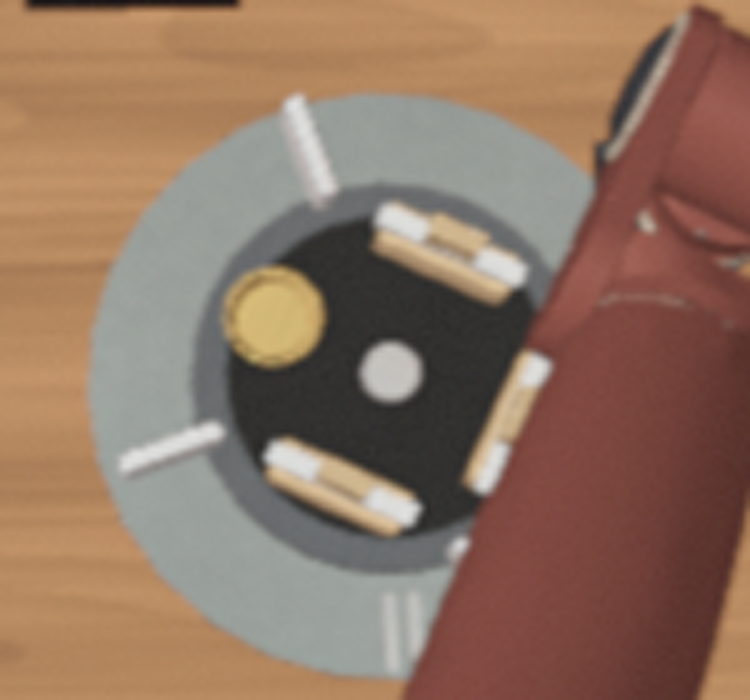

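The strip is still seated, and the line at (480,480) in the side view is about 28° short of the diamond. Continuing.

```bash
python3 -c "
from h import *
arc(291.0,.1450,[2.6]*8+[2,1.5,1.2])"
```

```text
291.0 304.0 [[6, 2, 0.43], [12, 5, 0.87], [18, 8, 1.3], [24, 12, 1.73], [29, 15, 2.17]]
304.0 315.3 [[5, 4, 0.43], [11, 8, 0.87], [16, 12, 1.3], [19, 16, 1.63], [22, 18, 1.88]]
315.3 316.5 [[2, 2, 0.2]]
```

servo_tool:
  deltas:
    - [[20, 6, 2, 0, 0.43], [20, 12, 5, 0, 0.87], [20, 18, 8, 0, 1.3], [20, 24, 12, 0, 1.73], [20, 29, 15, 0, 2.17]]

```text
time: 27.28
tool_pos: [0.6763, -0.2373, 0.0482]
tool_rot: [-0.0, 0.466, 0.885, 0.0]
contact_force: [-0.2, 0.2, 0.2]
gripper_width: 0.232
```

servo_tool:
  deltas:
    - [[20, 5, 4, 0, 0.43], [20, 11, 8, 0, 0.87], [20, 16, 12, 0, 1.3], [20, 19, 16, 0, 1.6], [20, 22, 18, 0, 1.8]]

```text
time: 27.9
tool_pos: [0.6981, -0.2192, 0.0481]
tool_rot: [-0.0, 0.381, 0.925, 0.0]
contact_force: [-0.1, 0.4, 0.3]
gripper_width: 0.232
```

servo_tool:
  deltas:
    - [[18, 2, 2, 0, 0.2], [16, 2, 2, 0, 0.2], [14, 2, 2, 0, 0.2], [12, 2, 2, 0, 0.2], [11, 2, 2, 0, 0.2]]

```text
time: 28.52
tool_pos: [0.6999, -0.2176, 0.0482]
tool_rot: [0.0, 0.372, 0.928, -0.0]
contact_force: [-0.1, 0.5, -0.2]
gripper_width: 0.13
```

```bash
python3 look.py s23 260 155 155 125 5 0; python3 - <<'E'
from h import *
p=state()['tool_pos']-[.596,-.117,0];print(np.degrees(np.arctan2(p[1],p[0]))%360,np.hypot(p[0],p[1]))
crop(grab_frame("top"),255,100,405,240,5,"t23.png")
E
```

```text
[ 0.6999 -0.2176  0.0482] yaw 46.35 28.525 [-0.1  0.5 -0.2] 0.13
315.92398973770236 0.14464665809721602
```

View pics/s23.png

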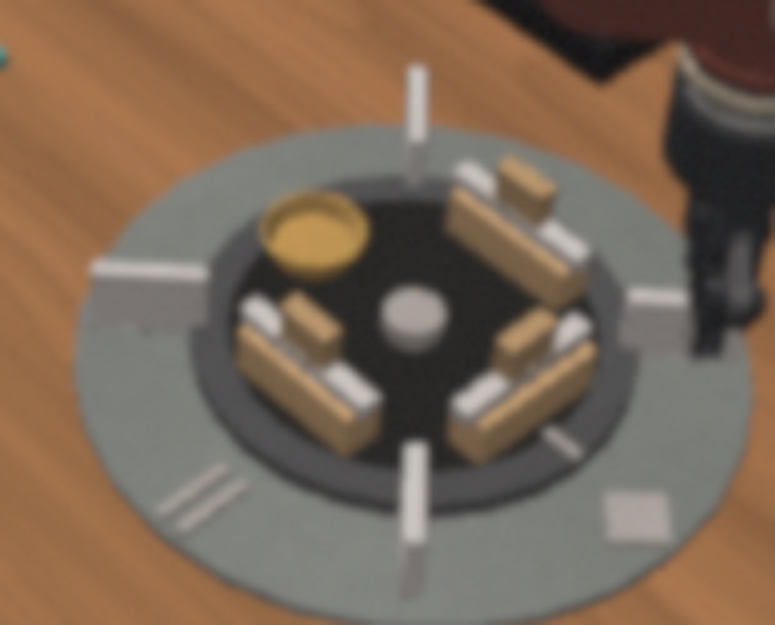

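View pics/t23.png

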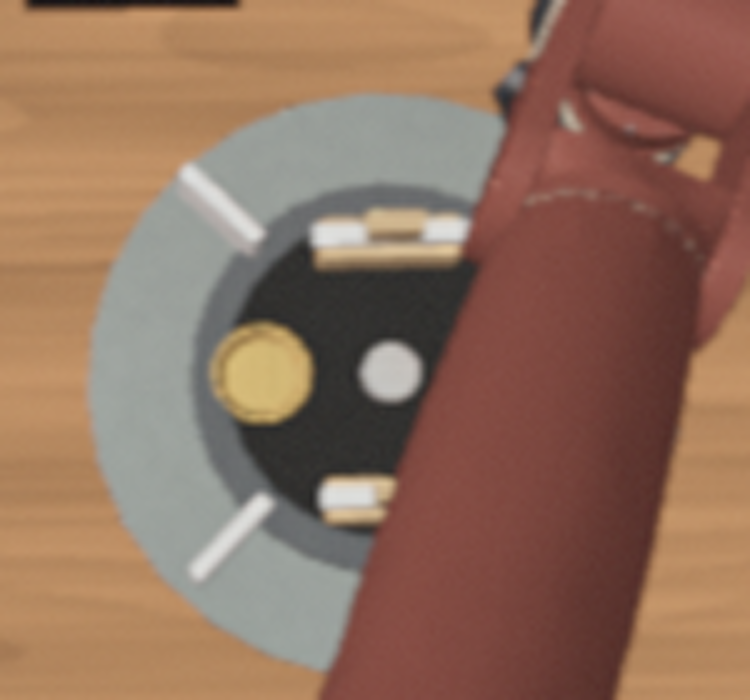

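The top view hides the line. The spokes at (232,537) and (222,205) are about 1.3° short of where they stood at the loading mark, and with four-fold symmetry they should match. I measure that finely.

```bash
cat > sp.py <<'E'
from h import *
import sys
def meas(img):
    t=cv2.cvtColor(np.ascontiguousarray(img),cv2.COLOR_RGB2GRAY).astype(np.float32)
    A=np.array([.597,-.117]);o=[]
    for a0 in (138,48,228,318):
        rr=[]
        for r in(.125,.132,.139,.146,.153):
            aa=np.arange(a0-9,a0+9,.1)
            px=np.array([proj("top",[A[0]+r*np.cos(np.radians(a)),A[1]+r*np.sin(np.radians(a)),.06]) for a in aa]).astype(np.float32)
            v=cv2.remap(t,px[:,0][None],px[:,1][None],cv2.INTER_CUBIC)[0]
            w=np.clip(v-np.median(v)-.5*(v.max()-np.median(v)),0,None);rr.append((aa*w).sum()/w.sum())
        o.append(round(float(np.median(rr)),2))
    return o
print("ref",meas(cv2.imread("pics/t8f.png")[:,:,::-1]));f=grab_frame("top");cv2.imwrite("pics/last.png",f[:,:,::-1]);print("now",meas(f),state()['time'])
E
python3 sp.py
```

```text
ref [136.96, 46.78, 227.7, 317.42]
now [135.46, 45.2, 220.36, 321.24] 28.675
```

servo_tool:
  deltas:
    - [[11, 1.3, 1.4, 0, 0.12], [11, 2.6, 2.7, 0, 0.25], [11, 2.6, 2.7, 0, 0.25], [11, 2.6, 2.7, 0, 0.25]]

```text
time: 29.18
tool_pos: [0.7026, -0.2147, 0.0481]
tool_rot: [0.0, 0.36, 0.933, 0.0]
contact_force: [0.4, 0.1, 0.2]
gripper_width: 0.13
```

```bash
python3 sp.py; python3 look.py s24 260 155 155 125 5 0
```

```text
ref [136.96, 46.78, 227.7, 317.42]
now [136.95, 46.76, 220.87, 322.47] 29.225
[ 0.7026 -0.2148  0.0481] yaw 47.86 29.225 [ 0.  -0.2  0.7] 0.131
```

View pics/s24.png

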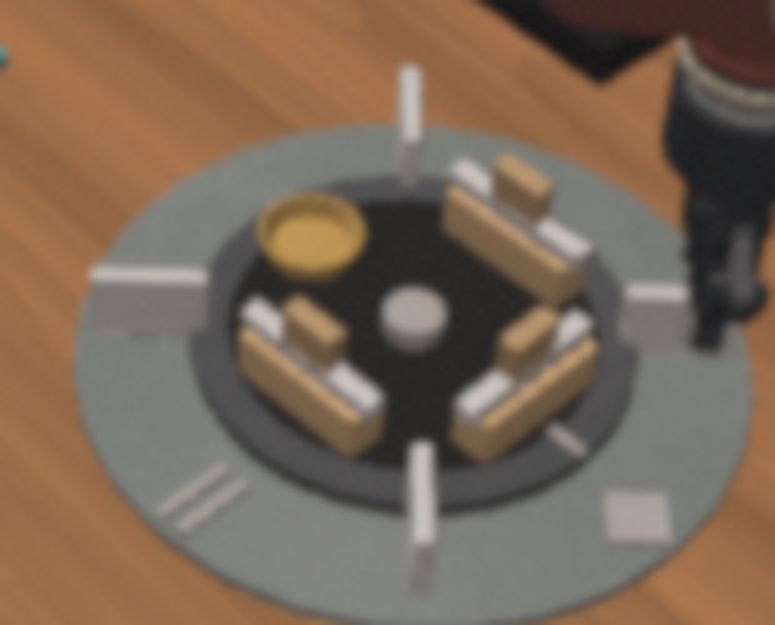

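It matches the reference to 0.02°. Release, lift, retreat clear, then check.

servo_tool:
  deltas:
    - [[14, 0, 0, 0, 0], [22, 0, 0, 0, 0], [32, 0, 0, 0, 0], [36, 0, 0, 0, 0]]

```text
time: 29.78
tool_pos: [0.7026, -0.2149, 0.0482]
tool_rot: [-0.0, 0.36, 0.933, -0.0]
contact_force: [0.0, 0.4, -0.0]
gripper_width: 0.424
```

servo_tool:
  deltas:
    - [[36, 0, 0, 25, 0], [36, 0, 0, 60, 0], [36, 0, 0, 110, 0], [36, 0, 0, 160, 0], [36, 0, 0, 200, 0]]

```text
time: 30.4
tool_pos: [0.7032, -0.2151, 0.2537]
tool_rot: [0.003, 0.36, 0.933, -0.0]
contact_force: [0.4, -0.3, 0.0]
gripper_width: 0.425
```

servo_tool:
  deltas:
    - [[36, -150, 480, 0, 0], [36, -150, 480, 0, 0], [36, -150, 480, 0, 0], [36, -150, 480, 0, 0], [36, -150, 480, 0, 0]]

```text
time: 31.02
tool_pos: [0.6088, 0.0852, 0.2507]
tool_rot: [0.001, 0.36, 0.933, 0.001]
contact_force: [1.0, 0.5, 0.4]
gripper_width: 0.422
```

servo_tool:
  deltas:
    - [[36, -50, 160, 0, 0], [36, -50, 160, 0, 0], [36, -50, 160, 0, 0], [36, -50, 160, 0, 0]]

```text
time: 31.52
tool_pos: [0.5585, 0.2461, 0.2505]
tool_rot: [0.001, 0.357, 0.934, 0.001]
contact_force: [-0.2, -0.2, -0.3]
gripper_width: 0.42
```

```bash
python3 sp.py; python3 look.py s25 260 155 155 125 5 0; python3 - <<'E'
from h import *
t=cv2.imread("pics/last.png")[:,:,::-1];crop(t,255,100,405,240,5,"t25.png")
g=cv2.cvtColor(np.ascontiguousarray(t),cv2.COLOR_RGB2GRAY).astype(np.float32)
A=np.array([.597,-.117])
for nm,z,rs in(("line",.027,(.1,.104,.108,.112)),("dia",.0095,(.14,.145,.15,.155,.16))):
    o=[]
    for r in rs:
        aa=np.arange(263,283,.1);px=np.array([proj("top",[A[0]+r*np.cos(np.radians(a)),A[1]+r*np.sin(np.radians(a)),z]) for a in aa]).astype(np.float32)
        v=cv2.remap(g,px[:,0][None],px[:,1][None],cv2.INTER_CUBIC)[0];w=np.clip(v-np.median(v)-.4*(v.max()-np.median(v)),0,None);o.append(round(float((aa*w).sum()/w.sum()),2))
    print(nm,o)
E
```

```text
ref [136.96, 46.78, 227.7, 317.42]
now [136.96, 46.77, 227.72, 317.44] 31.575
[0.5592 0.2446 0.2502] yaw 48.0 31.575 [0.1 0.2 0.5] 0.422
line [273.26, 273.31, 273.32, 273.21]
dia [273.19, 273.28, 272.69, 275.86, 273.48]
```

View pics/t25.png

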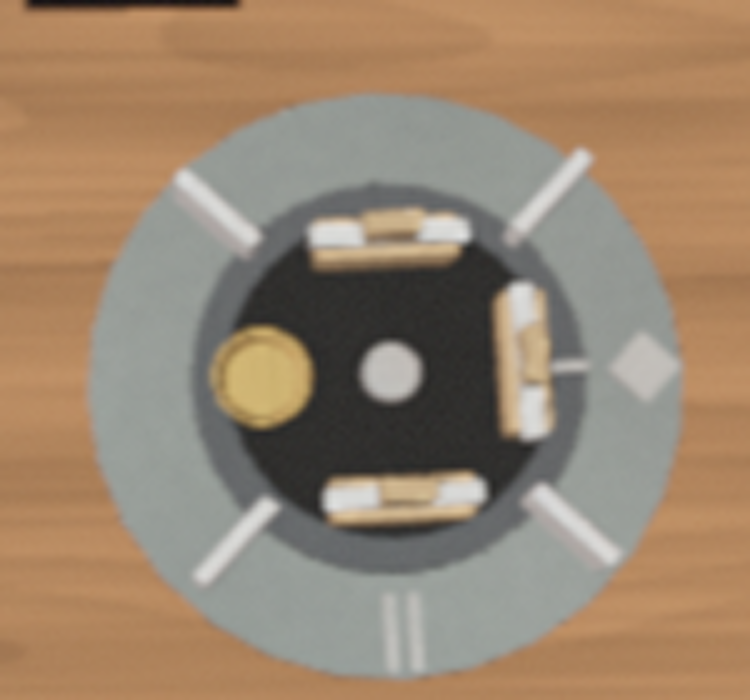

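View pics/s25.png

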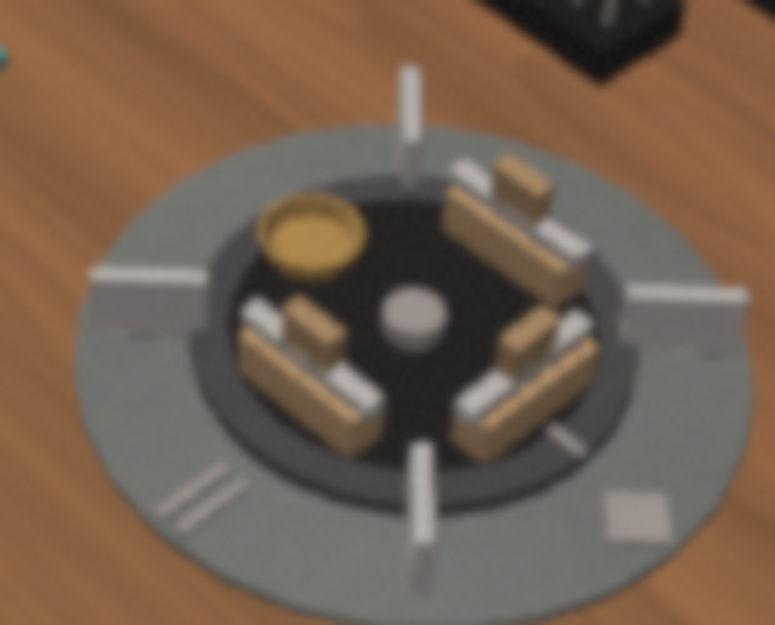

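The line at (570,366) points at the middle of the diamond at (644,368), the strip is flat in the rack, and the arm is clear. Handing in.

```bash
python3 -c "
from plant import *
print(job_done())"
```

```text
the job is handed in; nothing more can be done
None
```

The job is done and handed in at about 31.6 s of the 72 s allowed. I turned the carousel to the loading mark, seated the bur strip in the empty rack, then turned the loaded rack to the work mark.

- **How it was turned:** I moved the carousel by one spoke, held loosely between the open fingers. At each stop I closed the fingers on that spoke, nudged it into line (last nudges about 1 and 4 mm) and let go, so it never coasted. The strip was not touched during the final turn.
- **Loading mark:** the index line stood at 183.2° and the bars at about 183.2°, with a spread of 0.4° in the bar readings.
- **Strip:** all five shanks went into their own slots with no side force. The bar met the rack at the expected height with about 5 N, and the pictures show it flat after release.
- **Work mark, arm withdrawn:** the line reads 273.3° and the diamond about 273.2°. One of the five diamond readings was an outlier at 275.9°. The spokes match their loading-mark positions, a quarter turn on, to 0.02°.
- **Cameras disagreed:** the side and top views differed by 2 to 3 mm on absolute positions. I therefore aligned the strip by comparing shanks and slots within the side view alone.
- **Other things on the bench:** I never moved the arm against them, but I took no final picture of them to confirm.

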